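# Latch a fittings case: hook the draw latch's loop and snap its lever over

### The job

The grey steel fittings case stands with its lid sprung ajar. Close it with the draw latch on its top: take the loop by the cross roller of its finger grip, bring its cross bar down in front of the keeper hook on the lid and draw it in under the hook's lip until you feel it seat, with no more than a light pull; then let go and push the lever over with closed fingers (do not pinch it) until it snaps down flat. Do not lean hard on the lid or ram the lever, leave the other things where they are, and move clear.

Things in the scene. Friction and masses are not known exactly. Their poses are not given: they have to be found in the camera images.
- case: grey steel case, fixed, 196 deep (x), 240 wide (y), 130 high (z), latch in the middle of its top. Origin on the table below the parting line, under the latch; x points from lid to body (level), z up; axes of all these notes, in mm. Body x 0 to 120. Lid x -70 to -4 when shut, towards the robot, hinged below at x 0, z 0, pushed open by its seal; it yields under about 15 to 65 N. Handle 26 high at x 75, y 45 to 105.
- keeper_home (a point): where the middle of the loop's bar lies once latched (x -22, z 138; fixed). The keeper, a steel hook on the lid's top, 12 wide (y), 15 high, opens to -x: wall 3 to +x of the seated bar's middle, lip 4 thick, its underside 3 above and its tip 3 to -x of it, lid's top 8 below. But the lid stands ajar by an unmeasured 4 to 13 mm at the top, and the hook that much farther to -x.
- lever_pivot (a point): hinge axis (along y) of the latch's lever, on the case's body at x 16, z 146
- lever (a joint): lever angle (rad): 0 flat along +x on the body (closed, stop), 1.57 upright, 2.7 thrown towards the lid (stop). Light friction holds it while the loop is slack. With the bar seated the loop comes taut at 1.5 to 2.2; the push at the press point then grows to about 15 N, is greatest at about 1.5, goes over centre at about 0.3 and the lever snaps to 0.
- lever_press (a point): where to push: outer face of the lever near its end (top face when flat), 45 along the lever from its pivot and 4 off that line. The lever is a steel strip 57 long from the pivot, 18 wide (y), 5 thick, with a 20 wide end cap. It is pushed from the lid's side, over and down.
- loop (a joint): loop angle against the lever (rad). The loop's pitch is lever minus loop angle: 0 level pointing to -x, positive when its bar end dips. 0 when closed, 2.6 when folded up near the lever's end (stop). A light spring lifts it towards 2.6: let go, it rises from the lid unless it is caught under the lip.
- loop_pin (a point): the loop's hinge (along y), carried by the lever: 15.2 along the lever from its pivot and 4.9 beneath that line when flat; moves with the lever
- loop_bar (a point): middle of the loop's round cross bar, 6 thick, 30 long (y), 53.5 from the loop's pin. Two 5 mm legs at y -15 and 15 join bar and pin, passing either side of lever and keeper. It must come down clear of the lip's tip, then passes beneath the lip with its middle 3 to 8 above the lid's top.
- loop_grip (a point): middle of the loop's finger grip: a cross roller along y, 22 long and 12 thick, on an upright 6 x 8 stem. Take it by its flat ends, across y: it spins freely in the stem, so the loop can turn about y while held. With the loop level the point is 7 to -x of the bar's middle and 38 above it; it turns with the loop. Bar and legs reach 3 above the bar's middle: keep fingertips over them.
- bush: brass stepped bush, 30 mm wide, 26 mm high, standing on the body of the case; leave alone
- carton: brown carton 100 x 75 x 45 mm on the table; leave alone
- redbox: red box 120 x 80 x 50 mm on the table; leave alone
- elbow: brass pipe elbow, 50 mm high; leave alone
- wrench: steel wrench lying on the table; leave alone
- can: can 66 mm wide, 100 mm high; leave alone
- cup: grey cup 72 mm wide, 80 mm high; leave alone

How it is judged (in metres and radians):
On the way:
1. the loop, let go of, hangs in the keeper hook and is drawn taut against it (over 2 N), with the lever still up (over 0.9 rad) (contact force between loop and lid above 2 N and not (contact force between the fingers and loop above 1 N) and z of loop_bar in the frame of keeper_home below 0.004 m and value of joint lever above 0.9 rad), for 0.1 s.
At the end, for the whole second after the job is handed in: the lever lies flat at rest (under 0.08 rad), and the loop's bar is in the keeper hook, pulling on it (over 5 N) within 5 mm of its latched place, so that the lid is drawn shut (value of joint lever below 0.08 rad and velocity of joint lever below 0.05 rad/s and value of joint loop below 0.2 rad and distance between loop_bar and keeper_home below 0.005 m and contact force between loop and lid above 5 N); the robot touches nothing.
It fails at once if while the loop is held, it is pressed on the lid or pulled on the keeper with more than 22 N (contact force between the fingers and loop above 1 N and contact force between loop and lid above 22 N).
It fails at once if the lever is pushed or rammed with more than 35 N on its way down (below 1.3 rad) (not (contact force between the fingers and loop above 1 N) and value of joint lever below 1.3 rad and contact force between the fingers and lever above 35 N).
It fails at once if the robot leans on the lid with more than 25 N (contact force between the fingers and lid above 25 N).
It fails at once if a bystander is moved by more than 30 mm (distance of any of bush, carton, redbox, elbow, wrench, can, cup from where it was at the start of the episode above 0.03 m).
It also fails if it takes over 54 s, if anything falls off the work surface, if the arm or the gripper's body presses on something with over 40 N, if the wrist force passes 120 N, or if a joint passes its speed limit or range.

### The arm

A 7-joint arm with a two-finger parallel gripper is mounted at the origin on the work surface. World frame = base frame: x ahead of the robot, y to its left, z up, the work surface at z = 0. Lengths are in m, angles in degrees, forces in N, time in s.
With the tool pointing down it reaches from about 0.4 to 0.875 m from the base axis. Payload 19.3 kg.
Tool frame: the origin (TCP) lies at the very end of the fingers, on their centre line; the grasp point (between the pads) lies 19 mm behind it; x points along the fingers, z is the direction in which the jaws open and shut, and the axes are right-handed (so a half turn about x gives the same grasp; the last joint's range is limited). The gripper opens to 85 mm and grips with 20 to 120 N. Pads are 22 mm wide; open, the fingers measure 114 mm over their backs; the gripper's body (76 mm by 85 mm) begins 54 mm behind the grasp point. The pads swing forward as they close: fully open they stand 13 mm farther back than shut.
Start: joints at [70.405, 29.874, -2.08, 91.645, 1.215, 58.505, -6.463], TCP at [0.168, -0.602, 0.231] pointing down, gripper open.
Joint ranges: [-166.77, 166.77], [-17.47, 122.26], [-85.68, 81.53], [9.62, 139.38], [-72.42, 252.41], [9.2, 110.78], [-144.41, 144.41]. Speed limits (degrees/s): [108.29, 108.29, 136.94, 136.94, 172.46, 172.46, 172.46].

### API

Orientations are given as [roll, pitch, yaw] about the fixed x, y, z axes, in that order (R = Rz(yaw) Ry(pitch) Rx(roll)).
In Python, from cell import arm, vision gives the robot as it stands.
- The arm moves only by the tool apply_moves, never from a script. Its argument "rows" is a list of rows, each an object of numbers: "rx", "ry", "rz": the turn, a rotation vector about the tool's x, y, z in degrees; "x", "y", "z": the shift along the tool's x, y, z in m; "grip": the opening, from 0 (shut) to 1 (fully open). In form: [{"rx": .., "ry": .., "rz": .., "x": .., "y": .., "z": .., "grip": ..}, ...]. A call has 1 to 12 rows; each row shifts and turns the pose as measured when the row begins, along the tool's axes as they then stand; what a row does not reach is not made up. A row lasts 1/8 s, in which the tool goes at most 62.5 mm and 10.7 degrees, less where a joint would pass 70% of its speed; a pose out of reach is approached as far as the arm can. A call is refused whole if a number of a shift passes 0.0625 or a number of a turn 10.7, either way. A call with a gripper value outside its range is refused whole. The fingers move at their own pace and stop on an object; "grip_force" is the grip in N (left out, the last holds). Time passes only in rows, so rows that do not move let the fingers close. It gives the time, the measured TCP pose, the force and the opening at its end, in the units of the state.
- arm.read_state(): the state, without advancing time (a new reading comes with each control period).
- vision.read_camera(name): name is "side" or "top" or "wrist"; returns (picture, depth): 420x560x3 uint8, red, green, blue; 420x560 float32, m along the optical axis (not along the pixel's ray), 0 where there is no reading.
- vision.camera_params(name): a dict with "fx", "fy", "cx", "cy" (pixels), "rvec" (rotation vector, rad) and "tvec" (3), from world to camera coordinates, as OpenCV has them. Camera axes: x right, y down, z forward; pixel columns grow to the right and rows downward; lengths in m; the calibration is good to about 2 mm. A picture is of the moment at which its call begins: read the wrist's pose just before it. camera_params takes no time and is no camera call; for the wrist camera it gives the pose at the moment of the call.
- arm.sign_off(): hands the job in, once; it reports no verdict.
The state is a dict: "t": time; "q": joint angles; "qd": joint speeds; "tau": joint torques, N m; "position": TCP position; "tcp_rot": TCP orientation; "wrist_force": force on the tool from outside, world axes, zero at the start; "ft_torque": the same for the moment, N m; "grip_width": finger opening in m.
Only numpy, scipy, OpenCV 4.12 (cv2) and the standard library are available. Lean on these libraries where they do the work, as an engineer would, in place of code of your own. Each camera call takes 0.05 s, during which the arm holds its last target.

## Working session

There is one attempt and no reset: what is moved stays moved. The work goes in short steps, Python scripts to look and compute and a tool call to move; the robot and the scene stay as the last step left them, time stands still between calls to the robot, and variables do not carry over. Pictures are saved under pics/ and viewed, and the job is handed in when it is done.

Besides the shell and the picture viewer there is one more tool, called after "Call:" as name([rows], argument=value, ...), one row to a line, values as JSON. apply_moves: Moves the arm, as the interface text tells. Its arguments: {"type":"object","properties":{"rows":{"type":"array","items":{"type":"object","properties":{"rx":{"type":"number"},"ry":{"type":"number"},"rz":{"type":"number"},"x":{"type":"number"},"y":{"type":"number"},"z":{"type":"number"},"grip":{"type":"number"}}}},"grip_force":{"type":"number"}},"required":["rows"]}

```bash
ls; mkdir -p pics
python3 - <<'E'
from cell import arm, vision
import cv2
print(arm.read_state())
for n in ["side","top","wrist"]:
    p,d=vision.read_camera(n); cv2.imwrite(f"pics/{n}0.png",p[:,:,::-1])
    import numpy as np; np.save(f"pics/{n}0d.npy",d); print(n,vision.camera_params(n))
E
```

```text
pics
{'t': 0.0, 'q': array([70.40489566, 29.90907388, -2.08229081, 91.67209159,  1.21538204,
       58.50566744, -6.4638273 ]), 'qd': array([ 0.08740179, -0.09363465,  0.08350321, -0.01570854,  0.0050501 ,
       -0.04427702,  0.02193825]), 'tau': array([ 1.73776127e-03, -9.27094388e+01,  1.98136233e+00, -3.69932055e+01,
        1.80428725e-02,  8.07301782e-03,  1.56537243e-05]), 'position': array([ 0.16767197, -0.60174585,  0.23073703]), 'tcp_rot': array([-175.75186242,   89.93525121,  109.82075284]), 'wrist_force': array([ 0.40857594, -0.27346757, -0.07831667]), 'ft_torque': array([-0.04872126, -0.02717543, -0.02502654]), 'grip_width': 0.08510556857019165}
side {'fx': 532.4459657118205, 'fy': 532.4459657118205, 'cx': 282.15476566534426, 'cy': 218.89978716827696, 'rvec': array([ 2.29690871, -0.22252815,  0.11943102]), 'tvec': array([-0.56872907,  0.15284311,  1.71300009])}
top {'fx': 442.26314550601626, 'fy': 442.26314550601626, 'cx': 284.27367954061646, 'cy': 206.554550600206, 'rvec': array([ 2.24312389, -1.95894095,  0.21028032]), 'tvec': array([-0.05201821,  0.58553411,  1.34504784])}
wrist {'fx': 313.0643220533469, 'fy': 313.0643220533469, 'cx': 274.7923678030213, 'cy': 206.61755317786154, 'rvec': array([-2.29914668,  1.74633652,  0.26895957]), 'tvec': array([-0.6230372 , -0.03972993,  0.37935746])}
```

View pics/side0.png

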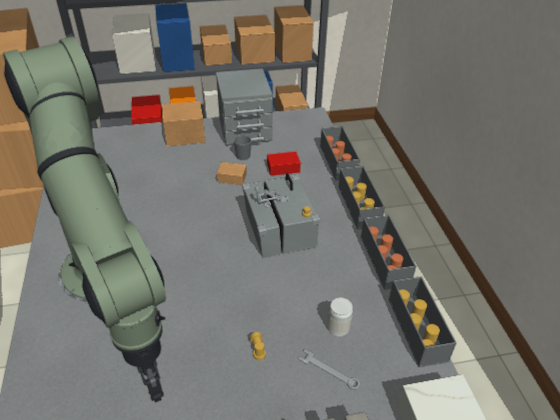

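View pics/top0.png

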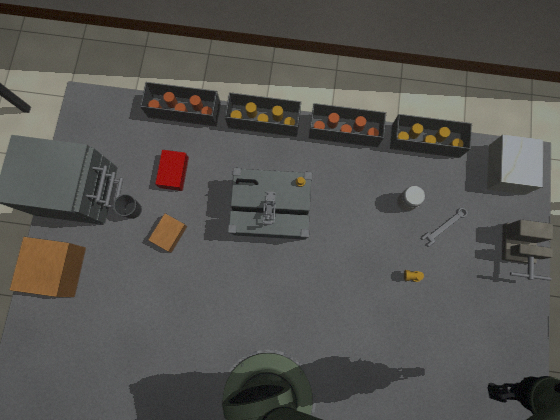

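View pics/wrist0.png

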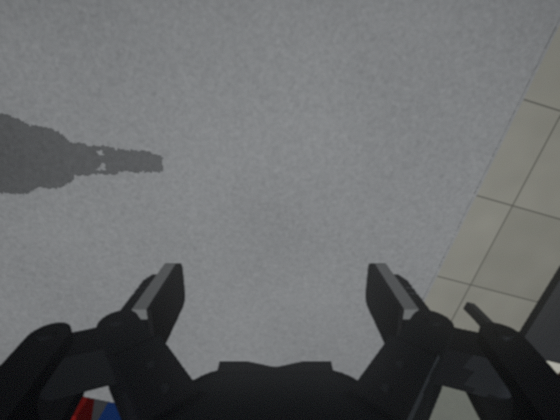

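The side view shows the case at about (280,215) and the top view shows it at about (270,203), with the latch at (268,205) and the bush at (300,181). I'll zoom in on both.

```bash
cat > h.py <<'E'
import numpy as np, cv2
from cell import arm, vision
from scipy.spatial.transform import Rotation as R
def cloud(n,d,P=None):
    P=P or vision.camera_params(n)
    v,u=np.indices(d.shape)
    pc=np.stack([(u-P['cx'])/P['fx']*d,(v-P['cy'])/P['fy']*d,d],-1)
    M=R.from_rotvec(P['rvec']).as_matrix()
    return (pc-P['tvec'])@M
def proj(n,X,P=None):
    P=P or vision.camera_params(n)
    K=np.array([[P['fx'],0,P['cx']],[0,P['fy'],P['cy']],[0,0,1]])
    return cv2.projectPoints(np.atleast_2d(X).astype(float),P['rvec'],P['tvec'],K,None)[0][:,0]
def ray(n,u,v,P=None):
    P=P or vision.camera_params(n)
    M=R.from_rotvec(P['rvec']).as_matrix()
    d=M.T@np.array([(u-P['cx'])/P['fx'],(v-P['cy'])/P['fy'],1]); return -M.T@P['tvec'],d
def onplane(n,u,v,z,P=None):
    o,d=ray(n,u,v,P); return o+d*(z-o[2])/d[2]
E
python3 - <<'E'
from h import *
for n,(a,b,c,d) in dict(side=(170,260,230,330),top=(155,245,215,335)).items():
    im=cv2.imread(f"pics/{n}0.png")[a:b,c:d]; cv2.imwrite(f"pics/{n}0z.png",cv2.resize(im,None,fx=6,fy=6,interpolation=cv2.INTER_CUBIC)[:600,:800])
d=np.load("pics/top0d.npy"); X=cloud("top",d)
m=(X[...,2]>.12)&(X[...,2]<.14); m[:150]=0;m[:,:220]=0;m[250:]=0;m[:,330:]=0
print(m.sum(), np.median(X[m][:,2]))
pts=X[m][:,:2].astype(np.float32)
print(pts.min(0),pts.max(0)); r=cv2.minAreaRect(pts); print(r, cv2.boxPoints(r))
m2=(X[...,2]>.142)&(X[...,2]<.3); m2[:150]=0;m2[:,:220]=0;m2[250:]=0;m2[:,330:]=0
for v,u in np.argwhere(m2): print(u,v,X[v,u].round(3),end=';')
E
```

```text
4526 0.13018491341218288
[ 0.47389963 -0.05680314] [0.6911767 0.1981349]
((0.5822052955627441, 0.07096712291240692), (0.20240765810012817, 0.24189527332782745), 4.219242095947266) [[ 0.47237724  0.18414108]
 [ 0.49017423 -0.05709861]
 [ 0.69203335 -0.04220684]
 [ 0.67423636  0.19903286]]
299 177 [ 0.663 -0.007  0.158];300 177 [ 0.663 -0.01   0.157];301 177 [ 0.663 -0.013  0.159];302 177 [ 0.665 -0.016  0.154];298 178 [ 0.66  -0.004  0.156];299 178 [ 0.66  -0.007  0.157];300 178 [ 0.66  -0.01   0.159];301 178 [ 0.661 -0.013  0.155];302 178 [ 0.662 -0.016  0.155];303 178 [ 0.661 -0.019  0.158];237 179 [0.631 0.176 0.16 ];238 179 [0.63  0.173 0.163];239 179 [0.632 0.171 0.158];240 179 [0.631 0.167 0.165];241 179 [0.633 0.165 0.159];242 179 [0.632 0.161 0.162];243 179 [0.634 0.159 0.159];244 179 [0.633 0.155 0.163];245 179 [0.634 0.153 0.16 ];246 179 [0.635 0.15  0.159];247 179 [0.634 0.146 0.162];248 179 [0.635 0.144 0.161];249 179 [0.635 0.14  0.164];250 179 [0.636 0.138 0.159];251 179 [0.637 0.135 0.159];252 179 [0.637 0.132 0.159];253 179 [0.637 0.129 0.16 ];297 179 [ 0.66  -0.002  0
[... 8743 characters left out ...]
266 222 [0.506 0.069 0.203];267 222 [0.506 0.066 0.206];268 222 [0.508 0.064 0.198];269 222 [0.507 0.061 0.201];270 222 [0.509 0.058 0.197];271 222 [0.509 0.055 0.195];272 222 [0.515 0.054 0.164];273 222 [0.516 0.051 0.158];274 222 [0.516 0.048 0.162];264 223 [0.503 0.074 0.201];265 223 [0.504 0.072 0.198];266 223 [0.503 0.069 0.202];267 223 [0.504 0.066 0.201];268 223 [0.504 0.063 0.202];269 223 [0.505 0.06  0.198];270 223 [0.505 0.057 0.201];271 223 [0.506 0.055 0.199];264 224 [0.501 0.074 0.194];265 224 [0.501 0.071 0.197];266 224 [0.501 0.068 0.199];267 224 [0.502 0.066 0.197];268 224 [0.502 0.063 0.199];269 224 [0.503 0.06  0.194];270 224 [0.503 0.057 0.198];271 224 [0.503 0.054 0.198];
```

View pics/side0z.png

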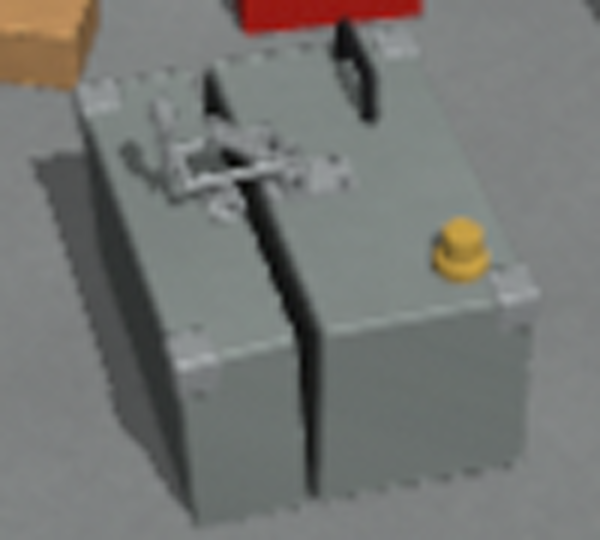

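View pics/top0z.png

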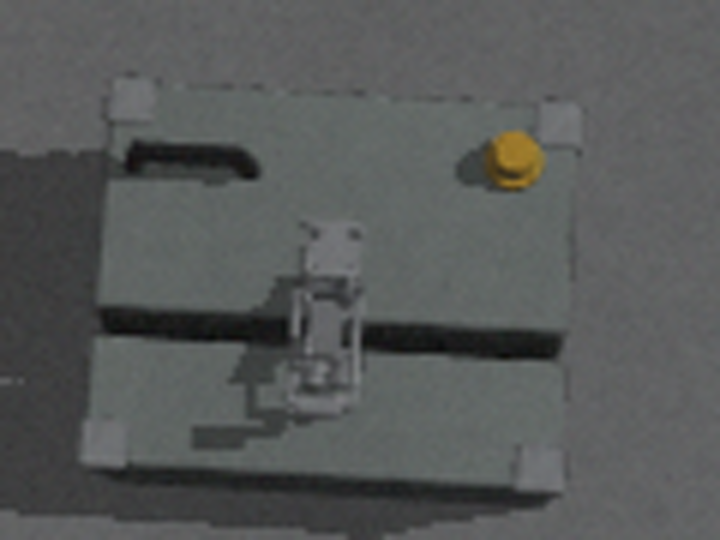

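```bash
cat >> h.py <<'E'
CO=np.array([0.5634,0.0696,0]); YAW=np.deg2rad(4.22)
def tocase(X):
    c,s=np.cos(YAW),np.sin(YAW); Rm=np.array([[c,s,0],[-s,c,0],[0,0,1]]); return (np.asarray(X)-CO)@Rm.T
def toworld(X):
    c,s=np.cos(YAW),np.sin(YAW); Rm=np.array([[c,s,0],[-s,c,0],[0,0,1]]); return np.asarray(X)@Rm+CO
def toolR(s): return R.from_euler('xyz',s['tcp_rot'],degrees=True).as_matrix()
def plan(target_case, pitch=0,sgn=1):
    "shift in tool axes and rotvec (deg, tool) to put TCP at target (case frame m); tool down, tool z along sgn*case y, pitched"
    s=arm.read_state(); Rt=toolR(s)
    c,sn=np.cos(YAW),np.sin(YAW)
    z=sgn*np.array([-sn,c,0]); ex=np.array([c,sn,0])
    a=np.deg2rad(pitch); x=np.array([0,0,-1])*np.cos(a)+ex*np.sin(a)
    Rg=np.stack([x,np.cross(z,x),z],1)
    rv=R.from_matrix(Rt.T@Rg).as_rotvec(degrees=True)
    d=Rt.T@(toworld(target_case)-s['position'])
    print('t',s['t'],'TCP case mm',(tocase(s['position'])*1000).round(1),'F',s['wrist_force'].round(2),'w',round(s['grip_width'],4))
    print('shift tool mm',(d*1000).round(1),'turn',rv.round(2)); print(Rt.round(3).tolist())
E
python3 - <<'E'
from h import *
plan([-.054,0,.3]); plan([-.054,0,.3],0,-1)
s=arm.read_state();P=vision.camera_params('wrist');M=R.from_rotvec(P['rvec']).as_matrix()
print(toolR(s).T@(-M.T@P['tvec']-s['position']), toolR(s).T@M.T)
E
```

```text
t 0.15 TCP case mm [-444.  -640.5  230.9] F [ 0.23 -1.02  1.27] w 0.0854
shift tool mm [ -68.7  508.5 -551.3] turn [-1.6865e+02 -1.0000e-02 -7.0000e-02]
[[-0.0, 0.963, 0.268], [0.001, 0.268, -0.963], [-1.0, -0.0, -0.001]]
t 0.15 TCP case mm [-444.  -640.5  230.9] F [ 0.23 -1.02  1.27] w 0.0854
shift tool mm [ -68.7  508.5 -551.3] turn [ 1.135e+01 -5.000e-02  1.000e-02]
[[-0.0, 0.963, 0.268], [0.001, 0.268, -0.963], [-1.0, -0.0, -0.001]]
[-0.14250491  0.07576747 -0.00157384] [[-1.31089648e-04 -3.00006160e-01  9.53937255e-01]
 [-2.58971911e-04 -9.53937221e-01 -3.00006185e-01]
 [ 9.99999958e-01 -2.86370659e-04  4.73581256e-05]]
```

Call:
apply_moves([
  {"x": -0.05, "rx": 5.6},
  {"x": -0.04, "rx": 5.7},
  {"y": 0.04, "z": -0.043},
  {"y": 0.04, "z": -0.043},
  {"y": 0.04, "z": -0.043},
  {"y": 0.04, "z": -0.043},
  {"y": 0.04, "z": -0.043},
  {"y": 0.04, "z": -0.043},
  {"y": 0.04, "z": -0.043},
  {"y": 0.04, "z": -0.043},
  {"y": 0.04, "z": -0.043},
  {"y": 0.04, "z": -0.043},
])

```text
invalid input
```

Run:
```python
from h import *
plan([-.054,0,.3],0,-1)
```

```text
t 0.15 TCP case mm [-444.  -640.5  230.9] F [ 0.23 -1.02  1.27] w 0.0854
shift tool mm [ -68.7  508.5 -551.3] turn [ 1.135e+01 -5.000e-02  1.000e-02]
[[-0.0, 0.963, 0.268], [0.001, 0.268, -0.963], [-1.0, -0.0, -0.001]]
```

Call:
apply_moves([
  {"rx": 5.6, "ry": 0, "rz": 0, "x": -0.05, "y": 0, "z": 0, "grip": 1},
  {"rx": 5.7, "ry": 0, "rz": 0, "x": -0.04, "y": 0, "z": 0, "grip": 1},
  {"rx": 0, "ry": 0, "rz": 0, "x": 0, "y": 0.03, "z": -0.05, "grip": 1},
  {"rx": 0, "ry": 0, "rz": 0, "x": 0, "y": 0.03, "z": -0.05, "grip": 1},
  {"rx": 0, "ry": 0, "rz": 0, "x": 0, "y": 0.03, "z": -0.05, "grip": 1},
  {"rx": 0, "ry": 0, "rz": 0, "x": 0, "y": 0.03, "z": -0.05, "grip": 1},
  {"rx": 0, "ry": 0, "rz": 0, "x": 0, "y": 0.03, "z": -0.05, "grip": 1},
  {"rx": 0, "ry": 0, "rz": 0, "x": 0, "y": 0.03, "z": -0.05, "grip": 1},
  {"rx": 0, "ry": 0, "rz": 0, "x": 0, "y": 0.03, "z": -0.05, "grip": 1},
  {"rx": 0, "ry": 0, "rz": 0, "x": 0, "y": 0.03, "z": -0.05, "grip": 1},
  {"rx": 0, "ry": 0, "rz": 0, "x": 0, "y": 0.03, "z": -0.05, "grip": 1},
  {"rx": 0, "ry": 0, "rz": 0, "x": 0, "y": 0.03, "z": -0.05, "grip": 1},
], grip_force=30)

```text
t: 1.65
position: [0.4383, -0.0688, 0.3233]
tcp_rot: [151.3, 89.9, 64.8]
wrist_force: [1.1, -1.3, 0.3]
grip_width: 0.0851
```

Run:
```python
from h import *
plan([-.054,0,.3],0,-1)
```

```text
t 1.65 TCP case mm [-134.9 -128.9  323.3] F [ 1.08 -1.27  0.29] w 0.0851
shift tool mm [  23.4   79.4 -129.8] turn [-0.68 -0.05 -0.03]
[[0.0, 0.998, 0.062], [0.001, 0.062, -0.998], [-1.0, 0.0, -0.001]]
```

Call:
apply_moves([
  {"rx": -0.7, "ry": 0, "rz": 0, "x": 0, "y": 0.026, "z": -0.042, "grip": 1},
  {"rx": 0, "ry": 0, "rz": 0, "x": 0, "y": 0.026, "z": -0.042, "grip": 1},
  {"rx": 0, "ry": 0, "rz": 0, "x": 0, "y": 0.027, "z": -0.042, "grip": 1},
  {"rx": 0, "ry": 0, "rz": 0, "x": 0, "y": 0, "z": 0, "grip": 1},
  {"rx": 0, "ry": 0, "rz": 0, "x": 0, "y": 0, "z": 0, "grip": 1},
])

```text
t: 2.28
position: [0.5101, 0.0706, 0.3227]
tcp_rot: [-165.0, 89.9, 109.6]
wrist_force: [-0.2, -0.7, 0.4]
grip_width: 0.0854
```

```bash
cat > look.py <<'E'
import sys
from h import *
tag=sys.argv[1]
plan([-.054,0,.3],0,-1)
P=vision.camera_params('wrist'); p,d=vision.read_camera('wrist')
cv2.imwrite(f'pics/w{tag}.png',p[:,:,::-1]); np.save(f'pics/w{tag}d.npy',d)
import pickle; pickle.dump(P,open(f'pics/w{tag}.pkl','wb'))
E
python3 look.py 1
```

```text
t 2.275 TCP case mm [-53.    4.9 322.7] F [-0.17 -0.7   0.4 ] w 0.0854
shift tool mm [22.7 -1.   4.9] turn [ 0.32 -0.11  0.03]
[[-0.001, 0.997, 0.079], [0.002, 0.079, -0.997], [-1.0, -0.001, -0.002]]
```

View pics/w1.png

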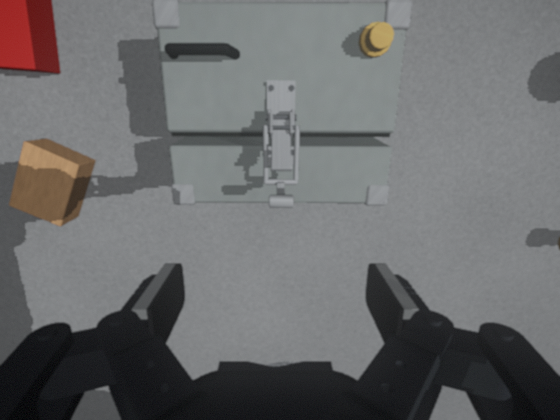

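The wrist view shows the latch in the middle: mount at (281,95), lever at (282,145), bar at (281,183) and roller at (282,201). The dark band at y≈133 is the parting gap. I'll zoom in and use the depth.

Run:
```python
from h import *
import pickle
P=pickle.load(open('pics/w1.pkl','rb')); d=np.load('pics/w1d.npy'); im=cv2.imread('pics/w1.png')
cv2.imwrite('pics/w1z.png',cv2.resize(im[70:220,240:330],None,fx=4,fy=4,interpolation=cv2.INTER_CUBIC))
X=tocase(cloud('wrist',d,P))*1000
# body top: refine yaw from edges
m=(abs(X[...,2]-130)<6); 
c,_=cv2.findContours(m.astype(np.uint8),0,1)
for k in sorted(c,key=cv2.contourArea)[-2:]:
    pts=X[k[:,0,1],k[:,0,0],:2].astype(np.float32); r=cv2.minAreaRect(pts); print(cv2.contourArea(k),r,cv2.boxPoints(r).round(1).tolist())
for u in (200,230,350,375): # column profile near gap/near edge
    print(u,[(v,*X[v,u].round(0)) for v in list(range(126,146,2))+list(range(194,212,2))])
for v in range(84,212,3):
    print(v,[tuple(X[v,u].round(0).astype(int)) for u in (267,276,282,288,296)])
```

```text
5280.5 ((-47.644718170166016, 65.04170989990234), (66.88677978515625, 116.67505645751953), 1.7043557167053223) [[-82.80000305175781, 122.4000015258789], [-79.30000305175781, 5.699999809265137], [-12.5, 7.699999809265137], [-16.0, 124.30000305175781]]
31347.0 ((56.37213134765625, 1.3622360229492188), (124.64968872070312, 243.9725799560547), 0.2680984437465668) [[-6.5, 123.0999984741211], [-5.400000095367432, -120.9000015258789], [119.30000305175781, -120.30000305175781], [118.0999984741211, 123.5999984741211]]
200 [(126, np.float64(4.0), np.float64(85.0), np.float64(129.0)), (128, np.float64(2.0), np.float64(85.0), np.float64(129.0)), (130, np.float64(0.0), np.float64(85.0), np.float64(129.0)), (132, np.float64(-2.0), np.float64(86.0), np.float64(125.0)), (134, np.float64(-4.0), np.float64(86.0), np.float64(125.0)), (136, np.float64(-11.0), np.float64(100.0), np.float64(68.0)), (138, np.float64(-12.0), np.float64(96.0), np.float64(83.0)), (140, np.float64(-13.0), np.float64(94.0), np.float64(96.0)), (142, np.float64(-14.0), np.float64(90.0), np.float64(110.0)), (144, np.float64(-15.0)
[... 13468 characters left out ...]
))]
204 [(np.int64(-120), np.int64(19), np.int64(-1)), (np.int64(-59), np.int64(5), np.int64(199)), (np.int64(-59), np.int64(0), np.int64(199)), (np.int64(-59), np.int64(-5), np.int64(200)), (np.int64(-120), np.int64(-26), np.int64(0))]
207 [(np.int64(-124), np.int64(19), np.int64(1)), (np.int64(-62), np.int64(5), np.int64(197)), (np.int64(-62), np.int64(0), np.int64(197)), (np.int64(-63), np.int64(-6), np.int64(194)), (np.int64(-124), np.int64(-27), np.int64(0))]
210 [(np.int64(-130), np.int64(19), np.int64(0)), (np.int64(-129), np.int64(5), np.int64(1)), (np.int64(-129), np.int64(-5), np.int64(1)), (np.int64(-130), np.int64(-14), np.int64(-1)), (np.int64(-130), np.int64(-27), np.int64(0))]
```

View pics/w1z.png

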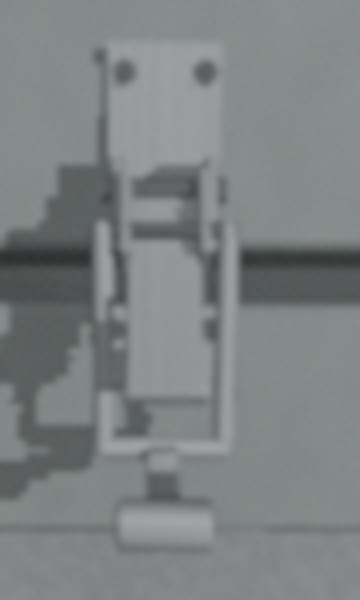

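Call:
apply_moves([
  {"rx": 0.3, "ry": 0.1, "rz": 0, "x": 0, "y": -0.002, "z": 0.0025, "grip": 0.7},
  {"rx": 0, "ry": 0, "rz": 0, "x": 0.03, "y": -0.002, "z": 0.002, "grip": 0.7},
  {"rx": 0, "ry": 0, "rz": 0, "x": 0.03, "y": 0, "z": 0, "grip": 0.6},
  {"rx": 0, "ry": 0, "rz": 0, "x": 0.03, "y": 0, "z": 0, "grip": 0.6},
  {"rx": 0, "ry": 0, "rz": 0, "x": 0.02, "y": 0, "z": 0, "grip": 0.6},
  {"rx": 0, "ry": 0, "rz": 0, "x": 0, "y": 0, "z": 0, "grip": 0.6},
])

```text
t: 3.08
position: [0.5054, 0.0593, 0.2114]
tcp_rot: [123.3, 89.8, 37.0]
wrist_force: [0.1, -0.1, 1.4]
grip_width: 0.0511
```

```bash
sed -i "s/plan(\[-.054,0,.3\],0,-1)/plan([-.057,.0004,.178],0,-1)/" look.py; python3 look.py 2
```

```text
t 3.075 TCP case mm [-58.6  -6.  211.4] F [ 0.05 -0.13  1.39] w 0.0511
shift tool mm [33.4  1.5 -6.4] turn [-0.57 -0.09 -0.14]
[[0.002, 0.998, 0.064], [0.002, 0.064, -0.998], [-1.0, 0.002, -0.002]]
```

View pics/w2.png

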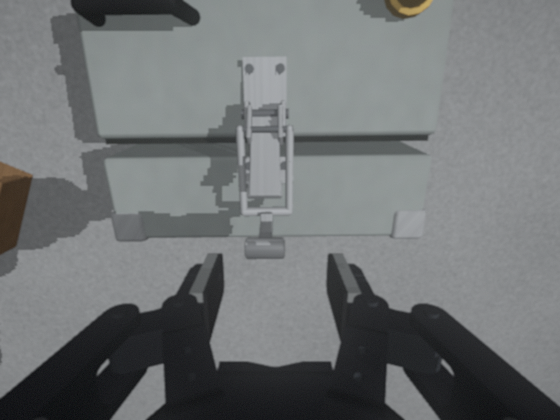

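The roller is at (265,248) and the fingers are centred on about 275, so the offset matches the planned −6 mm correction.

Call:
apply_moves([
  {"rx": -0.5, "ry": 0, "rz": 0, "x": 0, "y": 0.0015, "z": -0.006, "grip": 0.6},
  {"rx": 0, "ry": 0, "rz": 0, "x": 0, "y": 0, "z": 0, "grip": 0.6},
  {"rx": 0, "ry": 0, "rz": 0, "x": 0, "y": 0, "z": 0, "grip": 0.6},
])

```text
t: 3.5
position: [0.508, 0.0657, 0.2146]
tcp_rot: [102.1, 89.6, 16.2]
wrist_force: [0.5, 1.2, -0.3]
grip_width: 0.0512
```

```bash
python3 look.py 3
python3 - <<'E'
from h import *
import pickle
P=pickle.load(open('pics/w3.pkl','rb')); d=np.load('pics/w3d.npy'); im=cv2.imread('pics/w3.png')
X=tocase(cloud('wrist',d,P))*1000
m=(X[...,2]>188)&(X[...,2]<205)&(abs(X[...,1])<20)&(X[...,0]<-45)&(X[...,0]>-75)
print(m.sum(),X[m].min(0),X[m].max(0),X[m].mean(0))
E
```

```text
t 3.5 TCP case mm [-5.550e+01  1.000e-01  2.146e+02] F [ 0.54  1.21 -0.26] w 0.0512
shift tool mm [36.6 -1.7 -0.2] turn [-0.09 -0.09 -0.41]
[[0.007, 0.997, 0.072], [0.002, 0.072, -0.997], [-1.0, 0.007, -0.002]]
803 [-62.18256351  -9.31297014 190.14422913] [-51.15373792  12.18760787 200.75732836] [-55.57580377   1.32975021 197.49920807]
```

Call:
apply_moves([
  {"rx": 0, "ry": 0, "rz": -0.4, "x": 0.012, "y": -0.001, "z": -0.001, "grip": 0.6},
  {"rx": 0, "ry": 0, "rz": 0, "x": 0.012, "y": 0, "z": 0, "grip": 0.5},
  {"rx": 0, "ry": 0, "rz": 0, "x": 0.01, "y": 0, "z": 0, "grip": 0.5},
  {"rx": 0, "ry": 0, "rz": 0, "x": 0.002, "y": 0, "z": 0, "grip": 0.5},
])

```text
t: 4.05
position: [0.5065, 0.0666, 0.1755]
tcp_rot: [-138.1, 89.9, 136.0]
wrist_force: [0.1, -0.3, -0.3]
grip_width: 0.0427
```

```bash
sed -i "s/plan(\[[^]]*\]/plan([-.057,.0014,.179]/" look.py; python3 look.py 4
```

```text
t 4.05 TCP case mm [-56.9   1.2 175.5] F [ 0.05 -0.27 -0.25] w 0.0427
shift tool mm [-3.5 -0.1 -0.2] turn [-0.09 -0.09  0.08]
[[-0.001, 0.997, 0.072], [0.001, 0.072, -0.997], [-1.0, -0.001, -0.002]]
```

View pics/w4.png

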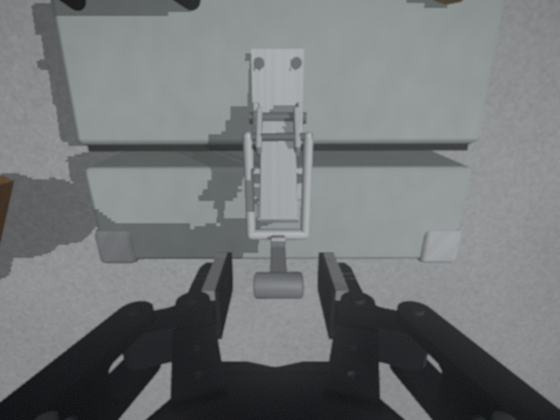

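The roller at (278,285) sits between the pads, centred within about 1 mm. I'll close on it.

Call:
apply_moves([
  {"rx": 0, "ry": 0, "rz": 0, "x": -0.001, "y": 0, "z": 0, "grip": 0.15},
  {"rx": 0, "ry": 0, "rz": 0, "x": 0, "y": 0, "z": 0, "grip": 0},
  {"rx": 0, "ry": 0, "rz": 0, "x": 0, "y": 0, "z": 0, "grip": 0},
  {"rx": 0, "ry": 0, "rz": 0, "x": 0, "y": 0, "z": 0, "grip": 0},
], grip_force=40)

```text
t: 4.6
position: [0.5068, 0.0658, 0.1773]
tcp_rot: [-126.3, 90.0, 147.7]
wrist_force: [-1.1, -2.0, -0.3]
grip_width: 0.021
```

```bash
python3 look.py 5
cat > kin.py <<'E'
import numpy as np
piv=np.array([16,146.])
def fk(L,p):
    pin=piv+15.2*np.array([np.cos(L),np.sin(L)])+4.9*np.array([np.sin(L),-np.cos(L)])
    bar=pin+53.5*np.array([-np.cos(p),-np.sin(p)])
    c,s=np.cos(p),np.sin(p); g=bar+np.array([-7*c-38*s,-7*s+38*c])
    return pin,bar,g
from scipy.optimize import fsolve
def frombar(b,L0=2.5): 
    L,p=fsolve(lambda q:fk(*q)[1]-b,[L0,.3]); return L,p,fk(L,p)[2]
def fromgrip(g,L0=2.5):
    L,p=fsolve(lambda q:fk(*q)[2]-g,[L0,.1]); return L,p,fk(L,p)[1]
if __name__=='__main__':
    print('now',fromgrip(np.array([-56.9,193.])))
    for L in (2.7,2.6,2.5,2.4):
        for z in (150,146,142,138,136):
            from scipy.optimize import brentq
            p=brentq(lambda p:fk(L,p)[1][1]-z,-.5,1); print(L,z,round(p,3),*fk(L,p)[1:])
    for x in (-44,-40,-36,-33,-30):print(x,frombar(np.array([x,136.])))
E
python3 kin.py
```

```text
t 4.6 TCP case mm [-56.7   0.4 177.3] F [-1.13 -1.97 -0.31] w 0.021
shift tool mm [-1.7 -0.3 -1. ] turn [-0.13 -0.03  0.04]
[[-0.001, 0.997, 0.071], [0.0, 0.071, -0.997], [-1.0, -0.001, -0.001]]
now (np.float64(2.616439183799728), np.float64(0.046610201866591615), array([-48.13705599, 155.36742352]))
2.7 150 0.13 [-48.69751135 150.        ] [-60.55809612 186.77399256]
2.7 146 0.206 [-48.02014901 146.        ] [-62.63322843 181.7695109 ]
2.7 142 0.283 [-47.02341726 142.        ] [-64.34720467 176.53818741]
2.7 138 0.362 [-45.68823565 138.        ] [-65.6784479  171.06646964]
2.7 136 0.402 [-44.88539533 136.        ] [-66.1911238  168.23454567]
2.6 150 0.151 [-47.39202985 150.        ] [-60.019305   186.51783019]
2.6 146 0.227 [-46.62766753 146.        ] [-61.99605416 181.45155416]
2.6 142 0.304 [-45.53941058 142.        ] [-63.60652994 176.15522212]
2.6 138 0.384 [-44.10594726 138.        ] [-64.82663217 170.61369677]
2.6 136 0.424 [-43.25053471 136.        ] [-65.27985724 167.74443178]
2.5 150 0.169 [-45.978603 150.      ] [-59.28676349 186.27523762]
2.5 146 0.246 [-45.13578977 146. 
[... 423 characters left out ...]
    ] [-61.61977296 175.47546489]
2.4 138 0.421 [-40.71975585 138.        ] [-62.64869472 169.81385924]
2.4 136 0.463 [-39.7732713 136.       ] [-62.99893182 166.8799076 ]
-44 (np.float64(2.6451615798641326), np.float64(0.41453976101143863), array([-65.7123237 , 167.96208691]))
-40 (np.float64(2.4127355007482216), np.float64(0.460570184542857), array([-63.16003464, 166.92915769]))
-36 (np.float64(2.1892559204491304), np.float64(0.49099556701570607), array([-60.09020207, 166.21029898]))
-33 (np.float64(2.0174290398678782), np.float64(0.5037562416743167), array([-57.47373407, 165.90044048]))
-30 (np.float64(1.83349989336564), np.float64(0.5064380153360569), array([-54.55383218, 165.83470002]))
```

View pics/w5.png

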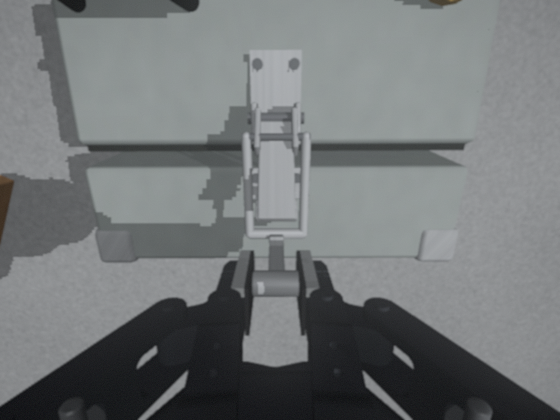

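Run:
```python
from kin import *
from scipy.optimize import brentq
L=2.55
for z in (155.4,150,146,142,138,135,133):
    p=brentq(lambda p:fk(L,p)[1][1]-z,-.5,1); print(z,round(p,3),*[a.round(1) for a in fk(L,p)[1:]])
for x in (-44,-42,-40,-38,-36,-34,-33,-32,-30):
    L,p,g=frombar(np.array([x,133.])); print(x,round(L,2),round(p,3),g.round(1))
```

```text
155.4 0.059 [-47.3 155.4] [-56.5 192.9]
150 0.16 [-46.7 150. ] [-59.7 186.4]
146 0.237 [-45.9 146. ] [-61.6 181.3]
142 0.314 [-44.8 142. ] [-63.2 176. ]
138 0.394 [-43.3 138. ] [-64.3 170.4]
135 0.456 [-41.9 135. ] [-64.9 166. ]
133 0.498 [-40.9 133. ] [-65.2 163. ]
-44 2.73 0.456 [-67. 164.]
-42 2.61 0.484 [-65.9 163.4]
-40 2.5 0.508 [-64.6 162.8]
-38 2.39 0.528 [-63.2 162.3]
-36 2.28 0.544 [-61.7 161.9]
-34 2.17 0.557 [-60.  161.5]
-33 2.12 0.562 [-59.2 161.4]
-32 2.06 0.567 [-58.3 161.3]
-30 1.95 0.572 [-56.4 161.2]
```

Call:
apply_moves([
  {"rx": 0, "ry": 0, "rz": 0, "x": 0.003, "y": -0.0015, "z": 0, "grip": 0},
  {"rx": 0, "ry": 0, "rz": 0, "x": 0.003, "y": -0.0015, "z": 0, "grip": 0},
  {"rx": 0, "ry": 0, "rz": 0, "x": 0.003, "y": -0.001, "z": 0, "grip": 0},
  {"rx": 0, "ry": 0, "rz": 0, "x": 0.002, "y": -0.001, "z": 0, "grip": 0},
])

```text
t: 5.15
position: [0.5015, 0.0655, 0.1656]
tcp_rot: [-139.9, 90.0, 134.2]
wrist_force: [0.6, -2.6, -1.1]
grip_width: 0.021
```

```bash
cat > meas.py <<'E'
import sys,pickle
from h import *
tag=sys.argv[1]
P=pickle.load(open(f'pics/w{tag}.pkl','rb')); d=np.load(f'pics/w{tag}d.npy')
X=tocase(cloud('wrist',d,P))*1000
def st(name,m):
    if m.sum()>3: print(name,m.sum(),np.percentile(X[m],5,axis=0).round(1),np.percentile(X[m],50,axis=0).round(1),np.percentile(X[m],95,axis=0).round(1))
y=X[...,1];x=X[...,0];z=X[...,2]
st('leg+',(y>12.5)&(y<18)&(x>-40)&(x<0)&(z>131)&(z<170)); st('leg-',(y<-10.5)&(y>-17)&(x>-40)&(x<0)&(z>131)&(z<170))
for sg in (1,-1):
    m=(abs(y*sg-14.5)<3.5)&(z>131.5)&(x<0)&(x>-56)&(z<170)
    if m.sum()>10:
        q=np.polyfit(x[m],z[m],1); print('leg line top z=',q.round(3),'z at -45',np.polyval(q,-45).round(1),'xmin',x[m].min().round(1))
m=(abs(y-.5)<4)&(x<-3)&(x>-60)&(z>150)&(z<195)
if m.sum()>10: q=np.polyfit(x[m],z[m],1); print('lever slope',q,np.pi-np.arctan(-q[0]))
m=(abs(y)<11)&(x<-36)&(x>-56)&(z>130.5)&(z<163); st('bar',m)
m=(abs(y-.5)<6)&(x<-15)&(x>-45)&(z>131)&(z<150); st('hook?',m)
m=(abs(y)>25)&(abs(y)<80)&(x<-20)&(x>-70)&(z>115)&(z<135)
q=np.polyfit(x[m],z[m],1); print('lid top',q.round(4),'z at -33',np.polyval(q,-33).round(1))
m=(abs(y)>25)&(abs(y)<80)&(x<-6)&(x>-25)&(z>122)&(z<135); print('lid inner edge x',np.percentile(x[m],99).round(1))
E
python3 look.py 6; python3 meas.py 5; echo; python3 meas.py 6
```

```text
t 5.15 TCP case mm [-62.    0.4 165.6] F [ 0.61 -2.63 -1.1 ] w 0.021
shift tool mm [-13.4   5.   -1. ] turn [-0.13 -0.03  0.03]
[[-0.001, 0.997, 0.071], [0.001, 0.071, -0.997], [-1.0, -0.0, -0.001]]
leg+ 725 [-36.7  13.7 131.7] [-20.1  15.5 159.7] [ -2.2  17.7 161.4]
leg- 801 [-37.3 -15.8 131.9] [-19.9 -13.1 159.5] [ -1.9 -11.2 161.4]
leg line top z= [6.00000e-03 1.56428e+02] z at -45 156.1 xmin -50.8
leg line top z= [3.00000e-02 1.57988e+02] z at -45 156.7 xmin -51.1
lever slope [-1.12239628e-01  1.69105036e+02] 3.029820815999127
bar 475 [-51.6  -9.5 156.4] [-47.4   0.5 158.7] [-45.2   9.4 162.7]
lid top [7.25000e-02 1.30377e+02] z at -33 128.0
lid inner edge x -6.1

leg+ 794 [-37.1  13.5 131.7] [-19.3  15.3 154.6] [ -1.6  17.7 159.7]
leg- 868 [-37.3 -15.8 131.7] [-19.3 -13.1 154.8] [ -1.7 -11.2 159.8]
leg line top z= [  0.162 156.036] z at -45 148.8 xmin -53.3
leg line top z= [  0.193 157.292] z at -45 148.6 xmin -53.0
lever slope [-3.09541129e-02  1.69612122e+02] 3.110648421280574
bar 684 [-54.8  -9.2 148.1] [-48.2   0.6 151. ] [-44.6   9.2 161. ]
hook? 34 [-44.9  -5.  147.4] [-44.5   0.  148.6] [-44.2   5.6 149.4]
lid top [7.230000e-02 1.303886e+02] z at -33 128.0
lid inner edge x -6.2
```

View pics/w6.png

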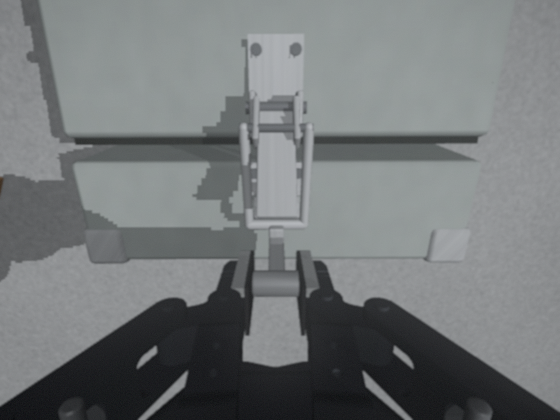

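Call:
apply_moves([
  {"rx": 0, "ry": 0, "rz": 0, "x": 0.003, "y": -0.001, "z": 0, "grip": 0},
  {"rx": 0, "ry": 0, "rz": 0, "x": 0.003, "y": -0.001, "z": 0, "grip": 0},
  {"rx": 0, "ry": 0, "rz": 0, "x": 0.003, "y": -0.001, "z": 0, "grip": 0},
  {"rx": 0, "ry": 0, "rz": 0, "x": 0.002, "y": 0, "z": 0, "grip": 0},
])

```text
t: 5.7
position: [0.4981, 0.0652, 0.1536]
tcp_rot: [-119.8, 89.9, 154.3]
wrist_force: [-3.5, -2.4, 0.7]
grip_width: 0.0213
```

```bash
python3 look.py 7; python3 meas.py 7
```

```text
t 5.7 TCP case mm [-65.5   0.4 153.6] F [-3.52 -2.45  0.73] w 0.0213
shift tool mm [-25.4   8.5  -1. ] turn [-0.13 -0.03  0.05]
[[-0.001, 0.997, 0.071], [0.0, 0.071, -0.997], [-1.0, -0.001, -0.001]]
leg+ 857 [-36.7  13.5 132. ] [-18.7  15.3 150.2] [ -1.5  17.7 158.4]
leg- 921 [-36.8 -15.8 132. ] [-18.6 -13.1 150.6] [ -1.6 -11.2 158.4]
leg line top z= [2.40000e-02 1.50952e+02] z at -45 149.9 xmin -56.0
leg line top z= [7.40000e-02 1.52103e+02] z at -45 148.8 xmin -56.0
lever slope [8.43581887e-02 1.70129026e+02] 3.2257515862560724
bar 382 [-55.8  -8.8 142.4] [-53.2   1.1 146.5] [-47.8   4.7 157.7]
lid top [7.220000e-02 1.303878e+02] z at -33 128.0
lid inner edge x -6.1
```

View pics/w7.png

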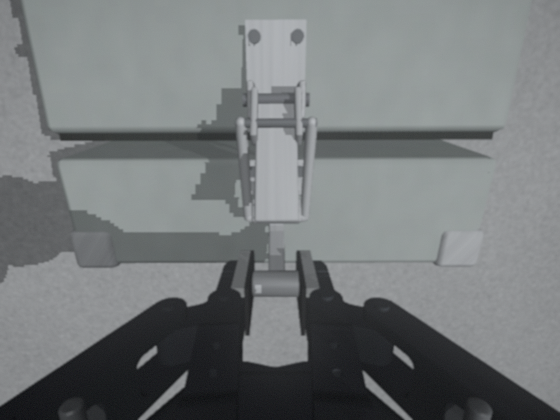

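Run:
```python
from h import *
from kin import *
for i in range(3):
    p,d=vision.read_camera('side'); s=arm.read_state(); print(s['wrist_force'].round(2),s['position'].round(4))
print(fromgrip(np.array([-65.5,169.4])),fromgrip(np.array([-66.,169.4])))
cv2.imwrite('pics/s7.png',cv2.resize(p[160:260,230:330,::-1],None,fx=6,fy=6,interpolation=cv2.INTER_CUBIC))
```

```text
[-2.82 -1.49  0.89] [0.4981 0.0652 0.1536]
[-3.1  -4.2   0.62] [0.4981 0.0652 0.1538]
[-4.21 -2.87  0.98] [0.4981 0.0652 0.1538]
(np.float64(2.646661904331809), np.float64(0.3939289555612691), array([-44.45100561, 136.99722489])) (np.float64(2.700632951953251), np.float64(0.3852241230161527), array([-45.23386026, 136.81522687]))
```

View pics/s7.png

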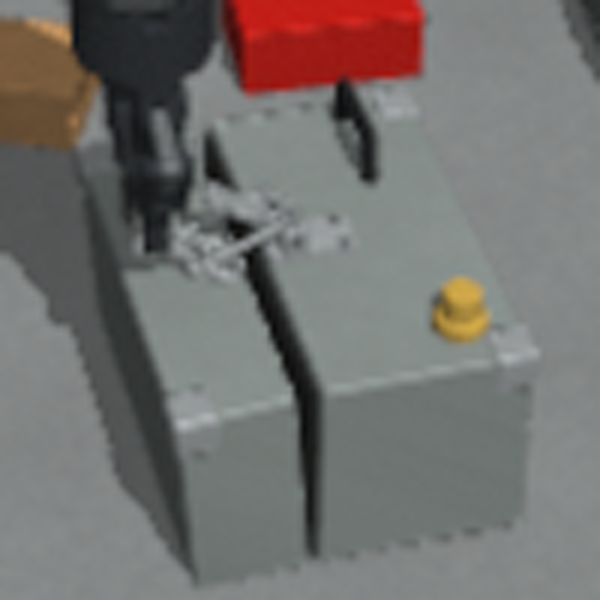

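Call:
apply_moves([
  {"rx": 0, "ry": 0, "rz": 0, "x": 0.002, "y": 0.0003, "z": 0, "grip": 0},
  {"rx": 0, "ry": 0, "rz": 0, "x": 0.001, "y": 0, "z": 0, "grip": 0},
])

```text
t: 6.15
position: [0.4978, 0.0651, 0.1507]
tcp_rot: [-96.5, 89.9, 177.6]
wrist_force: [-2.5, -2.7, 0.3]
grip_width: 0.0208
```

```bash
python3 look.py 8
cat > st.py <<'E'
from h import *
from kin import *
s=arm.read_state(); c=tocase(s['position'])*1000; f=tocase(s['wrist_force']+CO)
g=np.array([c[0]-.2,c[2]+15.7]); r=fromgrip(g,2.2); print('t',s['t'],'tcp',c.round(1),'F case',f.round(1),'L,p',round(r[0],2),round(r[1],2),'bar',r[2].round(1),'w',s['grip_width'])
E
python3 st.py
```

```text
t 6.15 TCP case mm [-65.7   0.4 150.7] F [-2.47 -2.74  0.31] w 0.0208
shift tool mm [-28.3   8.7  -1. ] turn [-0.13 -0.01  0.12]
[[-0.002, 0.997, 0.071], [0.0, 0.071, -0.997], [-1.0, -0.002, -0.0]]
t 6.2 tcp [-65.7   0.4 150.6] F case [-3.4 -1.6  1. ] L,p 2.64 0.44 bar [-43.5 134.9] w 0.020583591844203473
```

Call:
apply_moves([
  {"rx": 0, "ry": 0, "rz": 0, "x": 0.0015, "y": 0.0005, "z": 0, "grip": 0},
  {"rx": 0, "ry": 0, "rz": 0, "x": 0.001, "y": 0.001, "z": 0, "grip": 0},
  {"rx": 0, "ry": 0, "rz": 0, "x": 0.0, "y": 0.001, "z": 0, "grip": 0},
])

```text
t: 6.58
position: [0.4994, 0.0652, 0.1479]
tcp_rot: [-88.8, 89.8, -174.7]
wrist_force: [-4.6, -2.7, 0.4]
grip_width: 0.0204
```

```bash
python3 st.py; python3 look.py 9;python3 - <<'E'
from h import *
p,d=vision.read_camera('side')
cv2.imwrite('pics/s9.png',cv2.resize(p[180:240,245:305,::-1],None,fx=9,fy=9,interpolation=cv2.INTER_CUBIC))
E
```

```text
t 6.575 tcp [-64.1   0.3 147.9] F case [-4.8 -2.3  0.4] L,p 2.48 0.5 bar [-40.  133.6] w 0.02038323036089988
t 6.575 TCP case mm [-64.1   0.3 147.9] F [-4.59 -2.68  0.37] w 0.0204
shift tool mm [-31.2   7.   -1.1] turn [-0.12  0.    0.23]
[[-0.004, 0.997, 0.071], [-0.0, 0.071, -0.997], [-1.0, -0.004, 0.0]]
```

View pics/s9.png

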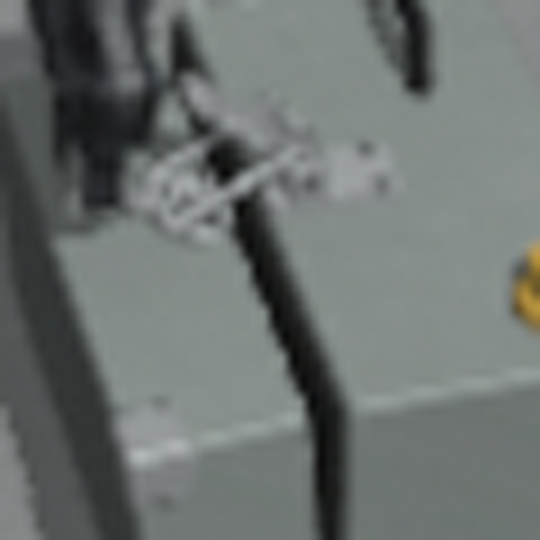

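View pics/w9.png

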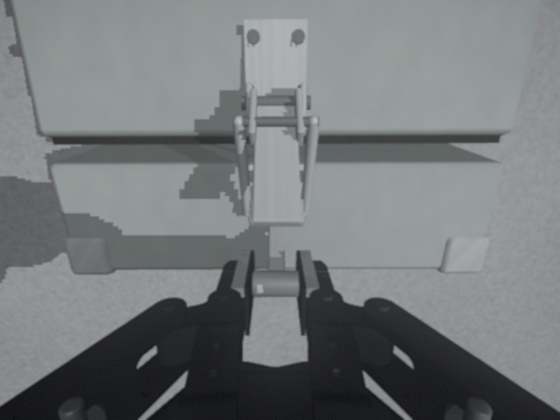

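```bash
cat > leg.py <<'E'
import sys,pickle
from h import *
tag=sys.argv[1]
P=pickle.load(open(f'pics/w{tag}.pkl','rb')); d=np.load(f'pics/w{tag}d.npy')
X=tocase(cloud('wrist',d,P))*1000
x,y,z=X[...,0],X[...,1],X[...,2]
for y0 in (14.8,-13.8):
    for lo in range(-45,12,4):
        m=(abs(y-y0)<2.5)&(x>=lo)&(x<lo+4)&(z>130.4+.0725*lo+2.5)&(z<175)
        if m.sum()>2: print(lo+2,m.sum(),np.percentile(z[m],[30,50,80]).round(1),end=' | ')
    print()
m=(abs(y-.5)<6)&(x<-3)&(x>-60)
for lo in range(-60,0,3):
    k=m&(x>=lo)&(x<lo+3)&(z>133)
    if k.sum(): print('c',lo+1.5,k.sum(),np.percentile(z[k],[10,50,90]).round(1),end=';')
E
python3 leg.py 9
```

```text
-43 10 [136.2 136.7 137. ] | -39 24 [136.9 137.8 138.4] | -35 32 [139.4 139.9 140.5] | -31 52 [140.9 141.6 142.5] | -27 69 [142.9 143.7 144.7] | -23 78 [144.  145.8 147. ] | -19 94 [134.1 147.8 148.9] | -15 82 [149.4 150.5 151.7] | -11 70 [152.4 153.  153.8] | -7 75 [154.3 155.1 155.9] | -3 83 [156.7 157.2 158.1] | 1 93 [158.6 159.2 160.2] | 5 112 [161.4 161.8 162.5] | 9 76 [160.6 161.5 162.3] | 13 79 [148.6 149.1 149.8] | 
-43 9 [135.9 136.5 137. ] | -39 33 [136.7 137.5 138.1] | -35 45 [139.5 139.8 140.4] | -31 64 [140.9 141.6 142.6] | -27 82 [143.  143.7 144.7] | -23 87 [145.2 145.9 146.9] | -19 93 [147.5 148.2 149.2] | -15 88 [149.8 150.5 151.3] | -11 89 [152.2 152.6 153.6] | -7 97 [154.4 154.8 155.8] | -3 106 [156.6 157.1 158.2] | 1 116 [158.7 159.3 160.2] | 5 128 [161.1 161.5 162.4] | 9 50 [160.9 161.7 162.3] | 13 55 [148.1 148.5 149.3] | 
c -58.5 375 [156.6 162.2 166.9];c -55.5 1815 [221.  229.6 236.4];c -52.5 1236 [149.  232.  237.6];c -49.5 157 [139.3 142.1 144.7];c -46.5 30 [137.8 138.9 140.7];c -31.5 2 [181.8 181.8 181.8];c -28.5 152 [182.9 184.1 185.5];c -25.5 305 [184.5 185.5 186.5];c -22.5 344 [181.5 183.1 184.5];c -19.5 333 [178.6 180.2 181.4];c -16.5 315 [175.7 177.1 178.6];c -13.5 299 [172.8 174.2 175.5];c -10.5 291 [169.8 171.2 172.8];c -7.5 277 [166.9 168.2 169.7];c -4.5 249 [163.9 165.3 166.7];
```

Call:
apply_moves([
  {"rx": 0, "ry": 0, "rz": 0, "x": 0.0005, "y": 0.001, "z": 0, "grip": 0},
  {"rx": 0, "ry": 0, "rz": 0, "x": 0.0005, "y": 0.0015, "z": 0, "grip": 0},
  {"rx": 0, "ry": 0, "rz": 0, "x": 0, "y": 0.001, "z": 0, "grip": 0},
])

```text
t: 7.05
position: [0.5027, 0.0654, 0.1469]
tcp_rot: [-87.0, 89.7, -172.9]
wrist_force: [-4.4, -2.5, 0.7]
grip_width: 0.021
```

```bash
python3 st.py; python3 look.py 10;python3 leg.py 10
```

```text
t 7.05 tcp [-60.8   0.3 146.9] F case [-4.6 -2.2  0.7] L,p 2.24 0.54 bar [-35.5 133.5] w 0.02095364266817562
t 7.05 TCP case mm [-60.8   0.3 146.9] F [-4.39 -2.52  0.67] w 0.021
shift tool mm [-32.2   3.7  -1.1] turn [-0.12  0.01  0.25]
[[-0.004, 0.997, 0.071], [-0.001, 0.071, -0.997], [-1.0, -0.004, 0.0]]
-35 10 [137.4 137.7 137.8] | -31 14 [139.2 140.1 140.9] | -27 23 [142.  142.3 143. ] | -23 47 [144.3 144.5 145.3] | -19 70 [145.7 146.2 147.4] | -15 67 [148.1 149.1 149.9] | -11 66 [151.1 151.6 152.2] | -7 72 [153.1 153.5 154.7] | -3 78 [155.7 156.1 157.1] | 1 93 [157.7 158.3 159.4] | 5 96 [160.3 161.  162. ] | 9 119 [162.8 163.2 163.9] | 13 99 [149.1 149.7 162.4] | 
-39 3 [134.9 135.1 135.3] | -35 16 [136.9 137.  137.3] | -31 23 [139.1 139.5 140.6] | -27 31 [141.5 142.2 142.9] | -23 54 [144.1 144.5 145.3] | -19 82 [145.7 146.5 147.3] | -15 86 [148.3 149.  150.1] | -11 84 [150.8 151.5 152.5] | -7 90 [152.9 153.6 154.7] | -3 102 [155.5 156.1 157.1] | 1 113 [157.6 158.3 159.4] | 5 118 [160.2 160.9 161.8] | 9 121 [162.8 163.2 163.9] | 13 85 [148.8 149.7 163. ] | 
c -58.5 223 [166.7 168.  169. ];c -55.5 389 [157.  162.5 166.6];c -52.5 1232 [154.9 226.5 235.2];c -49.5 1817 [224.2 231.1 236.4];c -46.5 148 [141.  143.6 146. ];c -43.5 116 [137.5 139.  141.1];c -40.5 52 [138.5 139.4 140.4];c -22.5 3 [189.8 190.2 190.2];c -19.5 214 [191.4 192.4 193.3];c -16.5 338 [192.7 193.7 194.5];c -13.5 472 [188.3 190.6 192.7];c -10.5 415 [183.7 186.  187.9];c -7.5 390 [179.1 181.2 183.3];c -4.5 341 [174.4 176.5 178.5];
```

Call:
apply_moves([
  {"rx": 0, "ry": 0, "rz": 0, "x": 0.0003, "y": 0.001, "z": 0, "grip": 0},
  {"rx": 0, "ry": 0, "rz": 0, "x": 0, "y": 0.001, "z": 0, "grip": 0},
])

```text
t: 7.35
position: [0.5048, 0.0656, 0.1466]
tcp_rot: [-87.6, 89.8, -173.5]
wrist_force: [-5.2, -3.4, 0.6]
grip_width: 0.0205
```

```bash
python3 st.py
```

```text
t 7.35 tcp [-58.7   0.3 146.6] F case [-5.5 -3.   0.6] L,p 2.1 0.55 bar [-33.  133.6] w 0.020536866115731228
```

Call:
apply_moves([
  {"rx": 0, "ry": 0, "rz": 0, "x": 0, "y": 0.001, "z": 0, "grip": 0},
  {"rx": 0, "ry": 0, "rz": 0, "x": 0, "y": 0.0005, "z": 0, "grip": 0},
])

```text
t: 7.6
position: [0.5049, 0.0656, 0.1464]
tcp_rot: [-83.8, 89.6, -169.7]
wrist_force: [-8.5, -2.4, 5.1]
grip_width: 0.0211
```

```bash
python3 st.py
```

```text
t 7.6 tcp [-58.6   0.3 146.4] F case [-8.7 -1.8  5.1] L,p 2.09 0.55 bar [-32.8 133.4] w 0.02105772747560698
```

Contact at bar x≈−32.7, close to the predicted seat of −32, so the draw has stopped against the hook wall. I'll raise the bar gently to the lip while keeping the light pull.

Call:
apply_moves([
  {"rx": 0, "ry": 0, "rz": 0, "x": -0.001, "y": 0.0004, "z": 0, "grip": 0},
  {"rx": 0, "ry": 0, "rz": 0, "x": -0.001, "y": 0.0004, "z": 0, "grip": 0},
])

```text
t: 7.85
position: [0.5053, 0.0656, 0.1483]
tcp_rot: [-83.4, 89.5, -169.3]
wrist_force: [-4.1, -2.2, 1.2]
grip_width: 0.0207
```

```bash
python3 st.py;python3 look.py 11;python3 leg.py 11
python3 - <<'E'
from h import *
p,d=vision.read_camera('side')
cv2.imwrite('pics/s11.png',cv2.resize(p[180:240,245:305,::-1],None,fx=9,fy=9,interpolation=cv2.INTER_CUBIC))
E
```

```text
t 7.85 tcp [-58.3   0.3 148.3] F case [-4.2 -1.9  1.2] L,p 2.08 0.53 bar [-33.2 134.7] w 0.020710909527335154
t 7.85 TCP case mm [-58.3   0.3 148.3] F [-4.07 -2.19  1.15] w 0.0207
shift tool mm [-30.8   1.   -1.1] turn [-0.11  0.06  0.49]
[[-0.008, 0.997, 0.072], [-0.002, 0.072, -0.997], [-1.0, -0.009, 0.001]]
-35 52 [137.4 137.8 138.4] | -31 25 [138.4 138.9 139.7] | -27 6 [141.3 141.6 142.3] | -23 11 [144.1 144.2 145. ] | -19 23 [146.3 146.6 147.3] | -15 45 [148.5 148.7 149.7] | -11 63 [150.4 150.9 151.7] | -7 69 [152.3 153.4 154.1] | -3 81 [154.6 155.5 156.3] | 1 89 [156.5 157.6 158.7] | 5 87 [159.3 159.8 160.8] | 9 99 [161.5 162.3 163.2] | 13 144 [162.8 163.5 164.3] | 
-35 47 [137.3 137.4 138.2] | -31 29 [138.3 138.8 139.5] | -27 14 [140.5 140.8 141.7] | -23 20 [143.6 143.9 144.5] | -19 33 [145.6 146.4 147.2] | -15 53 [148.1 148.6 149.4] | -11 83 [150.2 150.8 151.7] | -7 90 [152.3 152.9 153.7] | -3 89 [154.9 155.3 156.3] | 1 102 [157.  157.7 158.4] | 5 109 [159.2 160.  160.8] | 9 118 [161.8 162.3 163.1] | 13 125 [163.  163.5 164.4] | 
c -58.5 171 [169.5 170.2 171.2];c -55.5 245 [167.5 169.  170.3];c -52.5 372 [157.4 162.4 167.4];c -49.5 1367 [155.7 228.6 236.5];c -46.5 1682 [223.6 232.4 237.8];c -43.5 146 [141.2 143.3 145.6];c -40.5 97 [138.7 139.7 140.9];c -37.5 74 [140.2 142.2 143. ];c -34.5 135 [142.2 142.8 143.6];c -31.5 119 [142.2 143.  144. ];c -13.5 47 [196.1 196.5 197.1];c -10.5 309 [196.8 197.6 198.5];c -7.5 470 [195.3 197.6 198.8];c -4.5 521 [188.6 191.8 194.7];
```

View pics/w11.png

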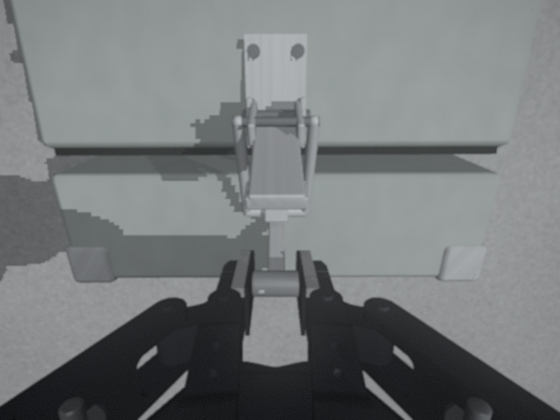

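View pics/s11.png

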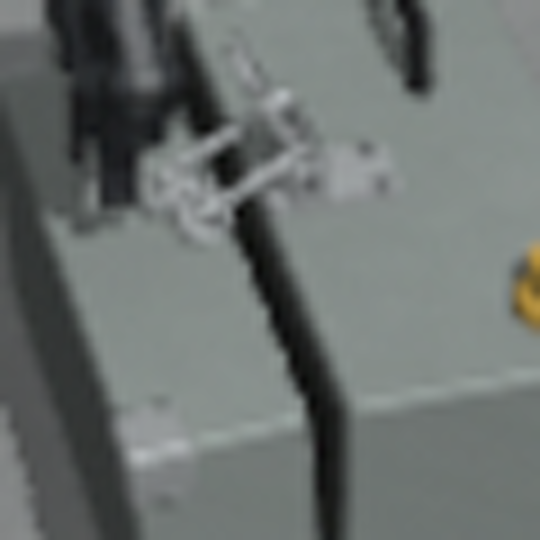

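The hook lip's top now shows at x −37.5 to −30, z 143. The bar's top is at z 137.7 directly under it, so it is captured. I'll raise slightly more with a light pull, then check the force.

Call:
apply_moves([
  {"rx": 0, "ry": 0, "rz": -0.4, "x": -0.0008, "y": 0.0012, "z": 0, "grip": 0},
  {"rx": 0, "ry": 0, "rz": 0, "x": -0.0003, "y": 0.0008, "z": 0, "grip": 0},
])

```text
t: 8.2
position: [0.5057, 0.0656, 0.149]
tcp_rot: [-85.4, 88.9, -171.3]
wrist_force: [-9.2, -2.6, 2.1]
grip_width: 0.0211
```

```bash
python3 st.py
```

```text
t 8.2 tcp [-57.9   0.2 149. ] F case [-9.4 -1.9  2.1] L,p 2.05 0.52 bar [-33.1 135.2] w 0.0211014465875225
```

Seated, with about 9 N of pull. Letting go now.

Call:
apply_moves([
  {"rx": 0, "ry": 0, "rz": 0, "x": 0, "y": 0, "z": 0, "grip": 0.3},
  {"rx": 0, "ry": 0, "rz": 0, "x": 0, "y": 0, "z": 0, "grip": 0.5},
  {"rx": 0, "ry": 0, "rz": 0, "x": 0, "y": 0, "z": 0, "grip": 0.5},
])

```text
t: 8.57
position: [0.5072, 0.0665, 0.1495]
tcp_rot: [-89.4, 89.1, -175.3]
wrist_force: [0.3, -0.1, -0.5]
grip_width: 0.0427
```

```bash
python3 st.py;python3 look.py 12;python3 leg.py 12
```

```text
t 8.575 tcp [-56.3   1.1 149.5] F case [ 0.3 -0.1 -0.5] L,p 1.95 0.52 bar [-31.7 135.6] w 0.042712181073317645
t 8.575 TCP case mm [-56.3   1.1 149.5] F [ 0.31 -0.11 -0.51] w 0.0427
shift tool mm [-29.5  -1.2  -0.3] turn [-0.08  0.01  0.91]
[[-0.016, 0.997, 0.072], [-0.001, 0.072, -0.997], [-1.0, -0.016, 0.0]]
-35 45 [138.2 138.6 139.4] | -31 35 [139.2 139.6 140.4] | -27 12 [142.8 143.1 143.3] | -23 15 [144.7 144.9 145.5] | -19 26 [146.9 147.2 147.8] | -15 48 [148.4 149.1 149.5] | -11 59 [150.6 151.  151.9] | -7 67 [152.7 153.4 154. ] | -3 71 [155.  155.6 156.3] | 1 88 [156.9 157.3 158.5] | 5 89 [159.4 159.8 160.6] | 9 100 [161.6 162.1 163.1] | 13 147 [163.1 163.6 164.2] | 
-35 38 [138.2 138.8 139.3] | -31 31 [139.1 139.5 140.1] | -27 8 [141.1 141.6 142.1] | -23 15 [144.  144.1 144.9] | -19 26 [145.9 146.7 147.4] | -15 46 [148.8 149.4 150.3] | -11 78 [150.5 151.1 152.1] | -7 83 [152.7 153.4 154.2] | -3 92 [154.8 155.6 156.4] | 1 100 [157.  157.7 158.4] | 5 102 [159.2 160.  160.8] | 9 118 [161.6 162.1 162.8] | 13 133 [163.  163.4 164.3] | 
c -58.5 170 [170.9 171.6 172.3];c -55.5 212 [169.3 170.7 171.8];c -52.5 408 [159.4 165.5 169.5];c -49.5 187 [153.  155.5 157.9];c -46.5 2058 [223.1 231.1 238. ];c -43.5 972 [145.7 234.2 239.1];c -40.5 89 [139.9 140.8 141.9];c -37.5 82 [141.1 142.2 143.3];c -34.5 128 [141.9 142.9 143.7];c -31.5 117 [142.3 143.1 143.8];c -28.5 1 [144.3 144.3 144.3];c -10.5 223 [197.  197.8 198.5];c -7.5 336 [197.9 198.6 199.5];c -4.5 585 [191.9 195.3 198.3];
```

View pics/w12.png

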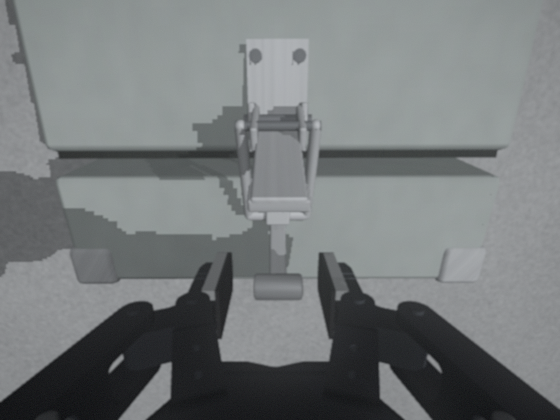

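The bar's top is at z 138.6, against the lip underside, with the fingers open. The loop is caught. I'll go straight up and close the fingers clear of it.

Call:
apply_moves([
  {"rx": 0, "ry": 0, "rz": 0.5, "x": -0.01, "y": -0.001, "z": 0, "grip": 0.5},
  {"rx": 0, "ry": 0, "rz": 0.4, "x": -0.025, "y": 0, "z": 0, "grip": 0.5},
  {"rx": 0, "ry": 0, "rz": 0, "x": -0.025, "y": 0, "z": 0, "grip": 0.5},
  {"rx": 0, "ry": 0, "rz": 0, "x": -0.02, "y": 0, "z": 0, "grip": 0.2},
  {"rx": 0, "ry": 0, "rz": 0, "x": 0, "y": 0, "z": 0, "grip": 0},
  {"rx": 0, "ry": 0, "rz": 0, "x": 0, "y": 0, "z": 0, "grip": 0},
  {"rx": 0, "ry": 0, "rz": 0, "x": 0, "y": 0, "z": 0, "grip": 0},
])

```text
t: 9.5
position: [0.5061, 0.0668, 0.2341]
tcp_rot: [88.7, 89.8, 2.8]
wrist_force: [0.2, -0.2, -0.7]
grip_width: -0.0001
```

```bash
sed -i "s/plan(\[[^]]*\]/plan([-.028,.0005,.182]/" look.py; python3 look.py 13;python3 - <<'E'
import pickle
from h import *
P=pickle.load(open('pics/w13.pkl','rb')); d=np.load('pics/w13d.npy')
X=tocase(cloud('wrist',d,P))*1000; x,y,z=X[...,0],X[...,1],X[...,2]
m=(abs(y)<12)
for lo in range(-66,24,3):
    k=m&(x>=lo)&(x<lo+3)&(z>133)
    if k.sum(): print('c',lo+1.5,k.sum(),np.percentile(z[k],[10,50,90]).round(1),end=';')
s=arm.read_state()
Y=(np.linalg.inv(toolR(s))@(cloud('wrist',d,P)-s['position']).reshape(-1,3).T*1000)
k=(abs(Y[0]+10)<12)&(abs(Y[1])<30)&(abs(Y[2])<40); print('finger extents tool',np.percentile(Y[:,k],[1,50,99],axis=1).round(1) if k.sum() else 0)
E
```

```text
t 9.5 TCP case mm [-57.4   1.4 234.1] F [ 0.16 -0.21 -0.69] w -0.0001
shift tool mm [52.2 29.2  0.9] turn [-0.05  0.   -0.2 ]
[[0.004, 0.997, 0.073], [0.0, 0.073, -0.997], [-1.0, 0.004, 0.0]]
c -64.5 208 [169.2 280.6 284.9];c -61.5 231 [170.2 271.4 282.7];c -58.5 253 [171.2 270.4 282.1];c -55.5 280 [169.8 171.8 281.9];c -52.5 918 [167.1 255.  281.2];c -49.5 1811 [263.6 313.2 322.5];c -46.5 4458 [252.9 286.9 321.8];c -43.5 2228 [300.4 313.3 322.4];c -40.5 3577 [304.  319.3 329.6];c -37.5 242 [141.6 329.6 331.6];c -34.5 114 [138.1 140.7 143.3];c -31.5 108 [137.3 142.4 143.8];c -28.5 66 [141.9 143.3 144.2];c -25.5 91 [135.5 141.8 143.6];c -22.5 28 [133.2 133.7 143.2];c -19.5 2 [145.1 145.3 145.5];c -13.5 2 [150.  150.5 151.1];c -10.5 112 [196.7 197.6 198.4];c -7.5 189 [197.5 198.5 199.4];c -4.5 227 [192.1 195.2 198.6];c -1.5 217 [183.5 187.6 190.8];c 1.5 193 [173.9 179.3 182.7];c 4.5 168 [165.9 171.8 175.1];c 7.5 197 [160.8 165.3 168.2];c 10.5 155 [158.1 162.7 168.3];c 13.5 185 [162.4 163.7 165.9];c 16.5 1134 [149.9 376.9 376.9];c 19.5 128 [133.4 134.3 150.9];c 22.5 110 [133.4 134.1 135. ];finger extents tool [[-21.8   5.2 -14.7]
 [-14.3   9.4  -1.2]
 [ -3.3  10.4  11.7]]
```

View pics/w13.png

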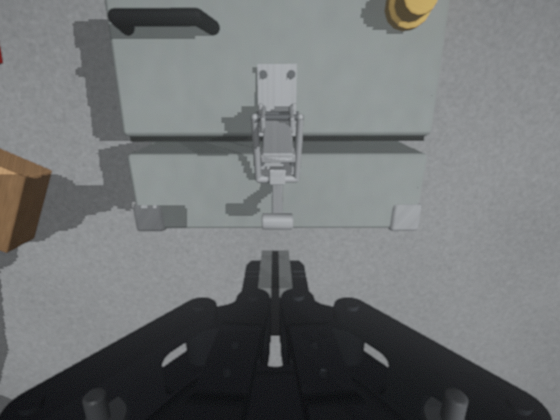

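The lever end stays at about x −8, z 198, and the closed fingers' leading face is 11 mm ahead of the TCP line. I'll move in just on the lid side of the lever.

Call:
apply_moves([
  {"rx": 0, "ry": 0, "rz": -0.2, "x": 0, "y": 0.014, "z": 0.0005, "grip": 0},
  {"rx": 0, "ry": 0, "rz": 0, "x": 0, "y": 0.013, "z": 0.0005, "grip": 0},
  {"rx": 0, "ry": 0, "rz": 0, "x": 0.01, "y": 0, "z": 0, "grip": 0},
  {"rx": 0, "ry": 0, "rz": 0, "x": 0.018, "y": 0, "z": 0, "grip": 0},
  {"rx": 0, "ry": 0, "rz": 0, "x": 0.014, "y": 0, "z": 0, "grip": 0},
  {"rx": 0, "ry": 0, "rz": 0, "x": 0.002, "y": 0, "z": 0, "grip": 0},
])

```text
t: 10.3
position: [0.5345, 0.0678, 0.1857]
tcp_rot: [-95.3, 89.8, 178.9]
wrist_force: [0.1, 0.3, 0.6]
grip_width: 0.0003
```

```bash
python3 look.py 14
```

```text
t 10.3 TCP case mm [-28.9   0.4 185.7] F [0.11 0.26 0.58] w 0.0003
shift tool mm [ 3.7  0.9 -0.1] turn [-0.04 -0.02  0.18]
[[-0.003, 0.997, 0.073], [0.0, 0.073, -0.997], [-1.0, -0.003, -0.0]]
```

View pics/w14.png

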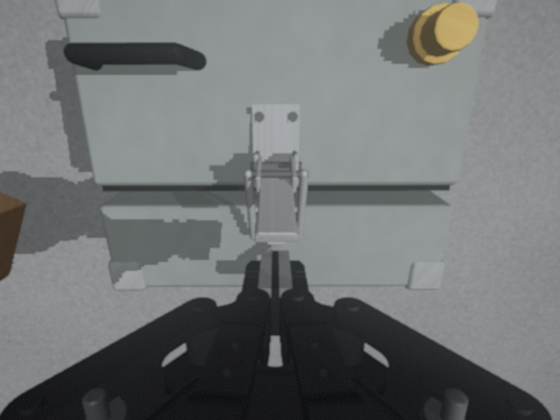

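Call:
apply_moves([
  {"rx": 0, "ry": 0, "rz": 0, "x": 0, "y": 0.003, "z": 0, "grip": 0},
  {"rx": 0, "ry": 0, "rz": 0, "x": 0, "y": 0.003, "z": 0, "grip": 0},
  {"rx": 0, "ry": 0, "rz": 0, "x": 0, "y": 0.003, "z": 0, "grip": 0},
])

```text
t: 10.72
position: [0.5445, 0.0686, 0.1871]
tcp_rot: [-98.7, 89.9, 175.4]
wrist_force: [-6.0, -1.1, 4.9]
grip_width: -0.0002
```

```bash
python3 st.py
```

```text
t 10.725 tcp [-18.9   0.4 187.1] F case [-6.1 -0.6  4.9] L,p 0.68 -0.24 bar [-21.1 164.2] w -0.0001647425730564281
```

Call:
apply_moves([
  {"rx": 0, "ry": 0, "rz": 0, "x": 0, "y": 0.003, "z": 0, "grip": 0},
  {"rx": 0, "ry": 0, "rz": 0, "x": 0, "y": 0.003, "z": 0, "grip": 0},
  {"rx": 0, "ry": 0, "rz": 0, "x": 0, "y": 0.003, "z": 0, "grip": 0},
])

```text
t: 11.1
position: [0.5506, 0.0691, 0.1876]
tcp_rot: [-81.6, 89.5, -167.5]
wrist_force: [-11.7, -0.5, 10.3]
grip_width: -0.0002
```

```bash
python3 st.py; python3 look.py 15; python3 leg.py 15
```

```text
t 11.1 tcp [-12.8   0.4 187.6] F case [-11.7   0.4  10.3] L,p 0.42 -0.33 bar [-18.7 165.1] w -0.00022430343670795162
t 11.1 TCP case mm [-12.8   0.4 187.6] F [-11.73  -0.48  10.34] w -0.0002
shift tool mm [  5.8 -15.2  -0.1] turn [-0.04  0.07  0.49]
[[-0.008, 0.997, 0.073], [-0.002, 0.073, -0.997], [-1.0, -0.009, 0.001]]
-35 4 [138.6 138.9 139.2] | -31 9 [139.6 139.8 140.4] | -27 15 [141.6 142.1 142.6] | -23 22 [142.6 143.7 144.5] | -19 32 [137.2 145.3 146.7] | -15 28 [147.5 148.3 149.2] | -11 32 [149.8 150.3 151.2] | -7 28 [152.  152.5 153.2] | -3 32 [154.2 154.8 155.3] | 1 36 [155.9 156.5 157.5] | 5 37 [158.3 158.9 159.8] | 9 38 [159.9 160.7 161.6] | 13 59 [162.2 162.7 163.7] | 
-31 14 [138.8 139.1 140.2] | -27 17 [141.  141.6 142.1] | -23 20 [143.4 143.9 144.8] | -19 36 [145.4 145.9 146.8] | -15 35 [147.7 148.2 148.9] | -11 39 [149.7 150.3 151. ] | -7 33 [152.  152.4 153.4] | -3 37 [154.3 154.7 155.5] | 1 49 [155.9 156.7 157.3] | 5 40 [158.4 158.8 159.5] | 9 49 [160.4 160.9 161.6] | 13 56 [162.2 162.8 163.7] | 
c -25.5 24 [224.4 233.9 238. ];c -22.5 186 [224.9 236.5 241.4];c -19.5 204 [224.9 236.1 241.3];c -16.5 149 [224.7 234.5 236.5];c -13.5 128 [224.8 233.5 236.2];c -10.5 128 [224.5 232.9 252.5];c -7.5 213 [215.5 231.5 255. ];c -4.5 887 [210.2 254.4 273.7];
```

View pics/w15.png

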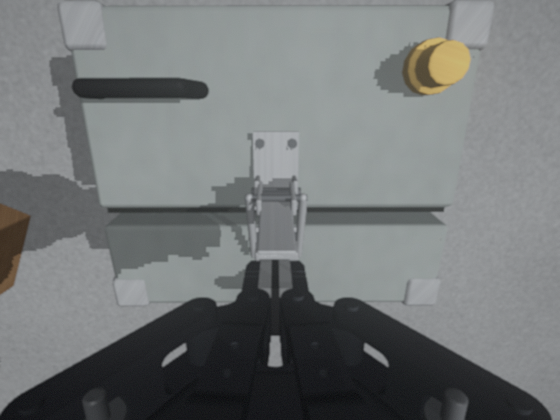

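The loop is drawn taut, the lever resists with about 15 N and the bar stays under the lip. Pushing on, following the arc.

Call:
apply_moves([
  {"rx": 0, "ry": 0, "rz": 0.2, "x": -0.001, "y": 0.0035, "z": 0, "grip": 0},
  {"rx": 0, "ry": 0, "rz": 0.2, "x": -0.001, "y": 0.0035, "z": 0, "grip": 0},
  {"rx": 0, "ry": 0, "rz": 0.1, "x": -0.0005, "y": 0.0035, "z": 0, "grip": 0},
])

```text
t: 11.52
position: [0.5577, 0.0696, 0.1895]
tcp_rot: [-72.5, 89.5, -158.3]
wrist_force: [-10.4, -0.8, 5.5]
grip_width: -0.0002
```

```bash
python3 st.py
```

```text
t 11.525 tcp [ -5.7   0.4 189.5] F case [-10.4  -0.    5.5] L,p 0.22 -0.45 bar [-16.2 167.9] w -0.00016649836670456852
```

Call:
apply_moves([
  {"rx": 0, "ry": 0, "rz": 0.2, "x": 0, "y": 0.0035, "z": 0, "grip": 0},
  {"rx": 0, "ry": 0, "rz": 0.2, "x": 0, "y": 0.0035, "z": 0, "grip": 0},
  {"rx": 0, "ry": 0, "rz": 0.1, "x": 0, "y": 0.0035, "z": 0, "grip": 0},
])

```text
t: 11.9
position: [0.5652, 0.0701, 0.1897]
tcp_rot: [-58.8, 89.5, -144.6]
wrist_force: [-12.0, -0.6, 7.7]
grip_width: 0.0001
```

```bash
python3 st.py; python3 look.py 16
```

```text
t 11.9 tcp [  1.8   0.4 189.7] F case [-12.    0.3   7.7] L,p -0.05 -0.59 bar [-13.6 169.9] w 9.74201470501089e-05
t 11.9 TCP case mm [  1.8   0.4 189.7] F [-11.99  -0.58   7.67] w 0.0001
shift tool mm [  7.9 -29.7  -0.1] turn [0.   0.24 0.39]
[[-0.007, 0.997, 0.074], [-0.005, 0.074, -0.997], [-1.0, -0.007, 0.004]]
```

View pics/w16.png

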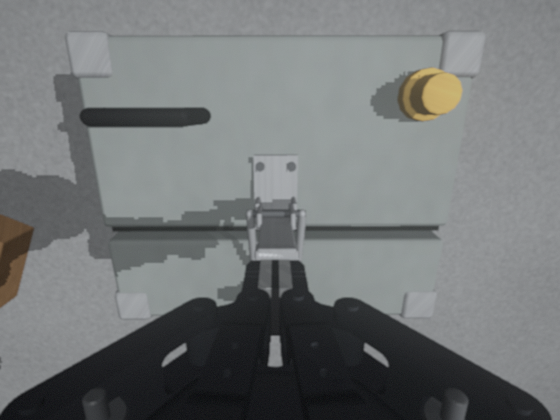

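Call:
apply_moves([
  {"rx": 0, "ry": 0, "rz": 0.2, "x": 0, "y": 0.0035, "z": 0, "grip": 0},
  {"rx": 0, "ry": 0, "rz": 0.2, "x": 0.0005, "y": 0.0035, "z": 0, "grip": 0},
  {"rx": 0, "ry": 0, "rz": 0.1, "x": 0.0005, "y": 0.0035, "z": 0, "grip": 0},
  {"rx": 0, "ry": 0, "rz": 0.1, "x": 0.0005, "y": 0.0035, "z": 0, "grip": 0},
])

```text
t: 12.45
position: [0.5757, 0.071, 0.189]
tcp_rot: [-39.1, 89.6, -124.9]
wrist_force: [-10.1, -1.3, 6.1]
grip_width: -0.0002
```

```bash
python3 st.py
```

```text
t 12.45 tcp [ 12.3   0.4 189. ] F case [-10.2  -0.5   6.1] L,p -1.93 -1.1 bar [-18.4 181.1] w -0.0002178204422294243
```

Force is 12 N and the lever is at about 1.3 rad. I'll continue over and down.

Call:
apply_moves([
  {"rx": 0, "ry": 0, "rz": 0.1, "x": 0.001, "y": 0.0035, "z": 0, "grip": 0},
  {"rx": 0, "ry": 0, "rz": 0.1, "x": 0.001, "y": 0.0035, "z": 0, "grip": 0},
  {"rx": 0, "ry": 0, "rz": 0.1, "x": 0.0015, "y": 0.0035, "z": 0, "grip": 0},
  {"rx": 0, "ry": 0, "rz": 0.1, "x": 0.0015, "y": 0.003, "z": 0, "grip": 0},
])

```text
t: 12.95
position: [0.5874, 0.0719, 0.1853]
tcp_rot: [-18.7, 89.6, -104.5]
wrist_force: [-6.6, -1.2, 7.5]
grip_width: 0.0003
```

```bash
python3 st.py
```

```text
t 12.95 tcp [ 24.1   0.5 185.3] F case [-6.7 -0.7  7.5] L,p -1.52 -1.18 bar [ -8.6 180. ] w 0.00033389045020404363
```

Call:
apply_moves([
  {"rx": 0, "ry": 0, "rz": 0.1, "x": 0.002, "y": 0.003, "z": 0, "grip": 0},
  {"rx": 0, "ry": 0, "rz": 0.1, "x": 0.002, "y": 0.003, "z": 0, "grip": 0},
  {"rx": 0, "ry": 0, "rz": 0.1, "x": 0.0025, "y": 0.003, "z": 0, "grip": 0},
  {"rx": 0, "ry": 0, "rz": 0.1, "x": 0.0025, "y": 0.0025, "z": 0, "grip": 0},
])

```text
t: 13.45
position: [0.5988, 0.0727, 0.1776]
tcp_rot: [25.4, 89.5, -60.3]
wrist_force: [-3.4, -0.5, 3.6]
grip_width: 0.0004
```

```bash
python3 st.py; python3 look.py 17
```

```text
t 13.45 tcp [ 35.6   0.5 177.6] F case [-3.4 -0.3  3.6] L,p -20.5 -1.4 bar [  0.8 183.9] w 0.0004339221730317525
t 13.45 TCP case mm [ 35.6   0.5 177.6] F [-3.36 -0.51  3.62] w 0.0004
shift tool mm [ -4.7 -63.6  -0. ] turn [ 0.02  0.46 -0.22]
[[0.004, 0.997, 0.074], [-0.008, 0.074, -0.997], [-1.0, 0.004, 0.008]]kin.py:12: RuntimeWarning: The iteration is not making good progress, as measured by the 
 improvement from the last five Jacobian evaluations.
  L,p=fsolve(lambda q:fk(*q)[2]-g,[L0,.1]); return L,p,fk(L,p)[1]
```

View pics/w17.png

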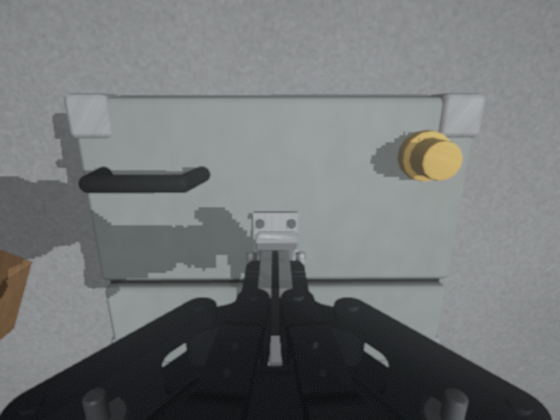

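Call:
apply_moves([
  {"rx": 0, "ry": 0, "rz": 0, "x": 0.003, "y": 0.0025, "z": 0, "grip": 0},
  {"rx": 0, "ry": 0, "rz": 0, "x": 0.003, "y": 0.0025, "z": 0, "grip": 0},
  {"rx": 0, "ry": 0, "rz": 0, "x": 0.003, "y": 0.002, "z": 0, "grip": 0},
  {"rx": 0, "ry": 0, "rz": 0, "x": 0.003, "y": 0.002, "z": 0, "grip": 0},
])

```text
t: 14.0
position: [0.609, 0.0734, 0.1647]
tcp_rot: [30.8, 89.5, -55.0]
wrist_force: [-0.4, 0.1, -0.6]
grip_width: 0.0002
```

```bash
python3 st.py 2>/dev/null; python3 look.py 18
```

```text
t 14.0 tcp [ 45.7   0.4 164.7] F case [-0.4  0.1 -0.6] L,p -8.25 -1.72 bar [ 13.5 186.8] w 0.00023837658742824797
t 14.0 TCP case mm [ 45.7   0.4 164.7] F [-0.44  0.06 -0.62] w 0.0002
shift tool mm [-17.7 -73.7   0. ] turn [ 0.01  0.44 -0.26]
[[0.005, 0.997, 0.074], [-0.007, 0.074, -0.997], [-1.0, 0.005, 0.008]]
```

View pics/w18.png

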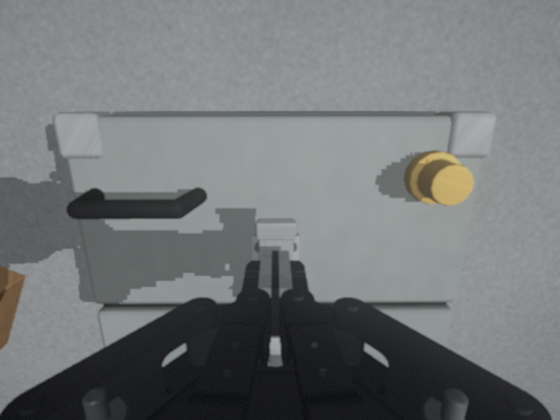

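The force has dropped to zero and the lever end lies down over its mount at (276,230), so it seems to have snapped. I'll move clear and check.

Call:
apply_moves([
  {"rx": 0, "ry": 0, "rz": 0, "x": -0.02, "y": 0, "z": 0, "grip": 0},
  {"rx": 0, "ry": 0, "rz": 0, "x": -0.03, "y": 0, "z": 0, "grip": 0},
  {"rx": 0, "ry": 0, "rz": 0, "x": -0.04, "y": 0, "z": 0, "grip": 0},
  {"rx": 0, "ry": 0, "rz": 0, "x": -0.03, "y": -0.03, "z": 0, "grip": 0},
  {"rx": 0, "ry": 0, "rz": 0, "x": -0.01, "y": -0.03, "z": 0, "grip": 0},
  {"rx": 0, "ry": 0, "rz": 0, "x": 0, "y": -0.03, "z": 0, "grip": 0},
  {"rx": 0, "ry": 0, "rz": 0, "x": 0, "y": -0.02, "z": 0, "grip": 0},
  {"rx": 0, "ry": 0, "rz": 0, "x": 0, "y": 0, "z": 0, "grip": 0},
])

```text
t: 15.05
position: [0.4961, 0.0671, 0.3082]
tcp_rot: [61.3, 89.1, -24.4]
wrist_force: [0.1, 0.5, -0.5]
grip_width: -0.0001
```

```bash
python3 look.py 19
python3 - <<'E'
import pickle
from h import *
P=pickle.load(open('pics/w19.pkl','rb')); d=np.load('pics/w19d.npy')
X=tocase(cloud('wrist',d,P))*1000; x,y,z=X[...,0],X[...,1],X[...,2]
for nm,m in (('lever',abs(y-.5)<8),('leg+',abs(y-15)<2.5),('leg-',abs(y+14)<2.5),('case',abs(y-40)<8)):
  print(nm)
  for lo in range(-78,84,6):
    k=m&(x>=lo)&(x<lo+6)&(z>100)&(z<215)
    if k.sum(): print(lo+3,np.percentile(z[k],[10,50,90]).round(1),end=';')
E
```

```text
t 15.05 TCP case mm [-67.3   2.4 308.2] F [ 0.13  0.52 -0.54] w -0.0001
shift tool mm [126.7  37.6   1. ] turn [ 0.08  0.42 -0.77]
[[0.014, 0.997, 0.075], [-0.006, 0.075, -0.997], [-1.0, 0.014, 0.007]]
lever
-69 [128.1 129.2 130.1];-63 [129.  129.6 130.4];-57 [129.1 129.8 130.6];-51 [128.7 129.7 130.4];-45 [128.7 129.3 130. ];-39 [178.2 179.1 180.2];-33 [129.7 179.7 181. ];-27 [140.8 146.4 178.3];-21 [138.  144.4 145.6];-15 [132.2 133.8 144.6];-9 [123.7 132.8 133.8];-3 [124.3 125.4 133.9];3 [132.9 133.9 134.8];9 [133.  134.  147.1];15 [148.1 149.2 150.3];21 [149.  149.9 150.9];27 [148.9 149.9 150.7];33 [148.9 149.8 150.8];39 [149.1 150.  150.9];45 [149.  149.9 150.8];51 [149.  150.  151.1];57 [148.9 149.8 150.7];63 [149.5 150.9 151.8];69 [149.7 150.7 151.9];75 [129.2 130.  130.8];81 [128.8 130.  131.2];leg+
-69 [128.9 129.5 130.4];-63 [129.  129.8 130.6];-57 [128.7 129.5 130.4];-51 [129.1 129.7 130.6];-45 [129.4 130.1 130.6];-39 [128.7 129.7 130.9];-33 [128.9 129.7 131.1];-27 [129.8 138.5 140.3];-21 [137.8 139.7 140.7];-15 [133.9 139.5 140.8];-9 [133.8 139.8 141.3];-3 [126.2 140.  14
[... 847 characters left out ...]
[129.1 130.  130.9];69 [128.8 129.7 131.1];75 [129.1 129.8 130.6];81 [128.8 129.8 130.8];case
-69 [128.2 129.1 130.1];-63 [128.7 129.6 130.5];-57 [128.6 129.8 130.5];-51 [128.7 129.6 130.3];-45 [128.8 129.7 130.6];-39 [128.9 129.7 130.4];-33 [128.6 129.5 130.6];-27 [128.9 129.7 130.4];-21 [128.8 129.6 130.5];-15 [129.  129.8 130.6];-9 [122.6 128.8 130.2];-3 [124.2 125.5 129. ];3 [128.7 129.7 130.9];9 [128.9 129.9 130.7];15 [128.7 129.9 130.9];21 [129.  129.9 130.8];27 [129.2 129.9 131.1];33 [128.8 129.9 130.6];39 [128.9 130.  130.9];45 [128.9 129.9 131. ];51 [128.9 130.  130.9];57 [128.9 129.8 130.8];63 [129.  130.  130.8];69 [129.3 131.1 151.9];75 [129.2 130.6 154.5];81 [129.1 129.9 130.8];
```

View pics/w19.png

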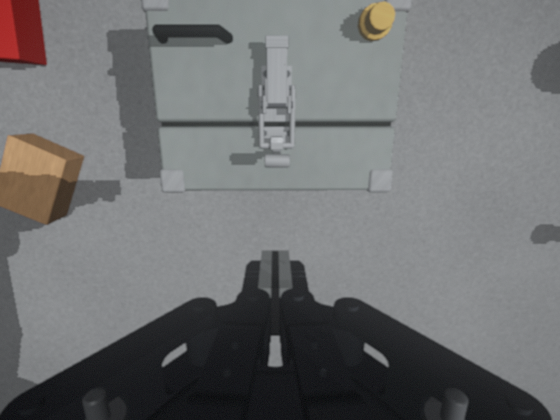

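Lever flat (top z 150 along its whole length), lid top level with the body and the bar in the hook. The bush and the other things in view are undisturbed. Handing in.

```bash
python3 -c "
from cell import arm
print(arm.sign_off(), arm.read_state()['t'])"
```

```text
the job is handed in; nothing more can be done
the job is handed in; nothing more can be done
```

The case is latched shut, and I handed the job in at about 15 s of the 54 s allowed.

**What I did**
- I gripped the loop by its roller and brought the bar down in front of the hook. The lid stood about 9–10 mm ajar.
- I drew the bar in under the lip until it seated. The wrist reading then was about 9 N, roughly half of it already there from moving the lever.
- I let go, and the bar stayed caught under the lip.
- I pushed the lever over with closed fingers. The highest wrist force I read was about 16 N, at about 1.9 rad, and about 12 N or less below 1.3 rad. It snapped down, and I moved clear.

**Last checks**
- **Lever:** flat, with its top at z 150 mm along its whole length.
- **Lid:** level with the body at z 130 mm.
- **Loop:** level, with its bar in the hook near x −22 mm.
- **Robot:** about 180 mm above the case, with wrist force near zero.
- **Other things:** the bush, carton and red box had not visibly moved. I did not take a last picture of the can, cup, elbow or wrench, but the arm never went near them on the table.

**Not checked directly**
- I could not measure the loop's pull on the keeper, either while drawing it taut or once latched. I inferred it from the lever's resistance, the snap and the lid drawing shut.
- Forces were read at the end of each short move, so brief peaks in between were not seen.
- Two checks disagreed slightly: the lever angle from the grip position differed from the depth image by about 0.1 rad while drawing in. I went by the images and the contact force.

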